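# Put the appraisal things away in their holders

### The job

Clear up after an appraisal: stand the stone jar in the round well, lay the loupe in the short tray and the penlight in the long tray, each lying along its tray and flat on the tray floor, and stack the loose oblong stone box squarely on the oblong box of the same size that is screwed to the desk, with its feet down in the recesses of that lid. Do it in any order, keep the jar upright, set everything down gently without dropping it, and let go of everything at the end.

Things in the scene. Friction and masses are not known exactly. Their poses are not given: they have to be found in the camera images.
- jar: loose screw-cap glass jar with black cap, standing, 39 mm diameter, 43 mm tall (cap from 32 mm up). Origin: centre of the underside; z up. Light (about 45 g).
- loupe: loose folded drop-shaped metal loupe lying flat, 27 mm (its x) by 44 mm (its y), grippable up to 12 mm high. Origin: centre of the underside; z up.
- penlight: loose slim black penlight lying flat, 14 mm wide (x), 135 mm long (y), grippable up to 14 mm high. Origin: centre of the underside; z up.
- box: loose black box with a pale aluminium lid, 48 (x) by 64 (y) mm in plan and 27 mm tall. It stands on four rubber feet (no plate under it), 8 mm square, 4 mm tall, centred 12 mm in from each edge. The lid has four recesses, 14 mm square, 5 mm deep, at the same places. Origin: centre of the underside; z up (foot tips at z = 0). About 120 g.
- well: fixed grey round well for the jar: 66 mm outside, 56 mm inside diameter, floor 4 mm above the desk, rim 14 mm above the desk. Origin: centre of the underside; z up.
- nest: fixed grey short tray for the loupe: outside 48 (x) by 66 mm (y), inside 42 by 60 mm, floor 4 mm and rim 7 mm above the desk. Origin: centre of the underside; z up. The loupe lies with its y axis along the tray's y, either way round.
- cradle: fixed grey long tray for the penlight: outside 36 (x) by 158 mm (y), inside 30 by 152 mm, floor 4 mm and rim 7 mm above the desk. Origin: centre of the underside; z up. The penlight lies with its y axis along the tray's y, either way round.
- base: fixed black box with a pale aluminium lid, 48 (x) by 64 (y) mm in plan and 27 mm tall. Like the loose box, but on a grey mounting plate, 64 by 80 mm and 4 mm thick (included), screwed to the desk. Its lid has four recesses, 14 mm square and 5 mm deep, centred 12 mm in from each edge (3 mm of play all round a foot). Origin: centre of the underside; z up. A stacked box lies in line with it, either way round, its origin 23 mm above this one.
- decoy: fixed black box with a pale aluminium lid, 64 by 64 (square) mm in plan and 27 mm tall. On a grey mounting plate, 80 by 80 mm and 4 mm thick, screwed to the desk. Its recesses are further apart and do not fit the feet of the loose box: nothing goes here. Origin: centre of the underside; z up.

How it is judged:
At the end, for the whole second after the job is handed in: Jar upright on the well floor (centre within 11 mm); loupe and penlight flat on their tray floors (13 and 14 mm; 0.35 and 0.2 rad of the tray line); loose box level on the fixed oblong box, feet in the recesses (6 mm, 0.2 rad, origin under 24.5 mm up); all at rest, released (horizontal distance between jar and well below 0.011 m and z of jar in the frame of well below 0.0065 m and angle between each of jar, loupe, penlight, box's own z axis and vertical below 0.1 rad and linear speed of each of jar, loupe, penlight, box below 0.02 m/s and horizontal distance between loupe and nest below 0.013 m and z of loupe in the frame of nest below 0.0065 m and angle between the y axis of loupe and the y axis of nest, either way round below 0.35 rad and horizontal distance between penlight and cradle below 0.014 m and z of penlight in the frame of cradle below 0.0065 m and angle between the y axis of penlight and the y axis of cradle, either way round below 0.2 rad and horizontal distance between box and base below 0.006 m and z of box in the frame of base below 0.0245 m and angle between the y axis of box and the y axis of base, either way round below 0.2 rad); the robot touches nothing.
It fails at once if the glass jar is tipped over (angle between jar's own z axis and vertical above 0.7 rad).
It fails at once if a thing is dropped or thrown (moves faster than 0.8 m/s with no finger on it) ((linear speed of jar above 0.8 m/s and contact force between the fingers and jar below 0.02 N) or (linear speed of loupe above 0.8 m/s and contact force between the fingers and loupe below 0.02 N) or (linear speed of penlight above 0.8 m/s and contact force between the fingers and penlight below 0.02 N) or (linear speed of box above 0.8 m/s and contact force between the fingers and box below 0.02 N)).
It also fails if it takes over 90 s, if anything falls off the work surface, if the arm or the gripper's body presses on something with over 40 N, if the wrist force passes 120 N, or if a joint passes its speed limit or range.

### The arm

A 6-joint arm with a two-finger parallel gripper is mounted at the origin on a cart in front of the work surface, level with it; the furniture and walls round the work are solid. World frame = base frame: x ahead of the robot, y to its left, z up, the work surface at z = 0. Lengths are in m, angles in rad, forces in N, time in s.
With the tool pointing down it reaches from about 0.225 to 0.875 m from the base axis. Payload 3.4 kg.
Tool frame: the origin (TCP) lies at the very end of the fingers, on their centre line; the grasp point (between the pads) lies 19 mm behind it (grasp_offset is the distance from the TCP to the grasp point, in m); y points along the fingers, z is the direction in which the jaws open and shut, and the axes are right-handed (so a half turn about y gives the same grasp; the last joint's range is limited). The gripper opens to 85 mm and grips with 20 to 120 N. Pads are 22 mm wide; open, the fingers measure 114 mm over their backs; the gripper's body (76 mm by 85 mm) begins 54 mm behind the grasp point. The pads swing forward as they close: fully open they stand 13 mm farther back than shut.
Start: joints at [-1.411, 0.276, 1.505, -0, 1.361, -0.121], TCP at [0.159, -0.553, 0.193] pointing down, gripper open.
Joint ranges: [-2.89, 2.89], [-0.75, 2.08], [0.22, 2.7], [-1.18, 4.32], [0.11, 2.71], [-2.7, 2.7]. Speed limits (rad/s): [2.57, 2.57, 3.14, 3.14, 3.14, 3.14].

### API

Orientations are given as a unit quaternion [w, x, y, z].
In Python, from rig import get_state, get_image, sign_off, grasp_offset gives the robot as it stands.
- The arm moves only by the shell command python3 -m jog 'ROWS' [FORCE]. ROWS is JSON, one flat list of numbers, 7 for each row, row after row: the closure in counts, from 0 (fully open) to 255 (shut), then the shift along the tool's x, y, z in cm, then the turn, a rotation vector about the tool's x, y, z in units of 8 degrees (1.0 is 8 degrees). In form: [jaw, tx, ty, tz, rx, ry, rz, jaw, tx, ty, tz, rx, ry, rz, ...]. A call has 1 to 12 rows; each row is the pose to reach, as a shift and turn from the pose commanded when the call began, along the tool's axes at that moment; what a row does not reach only later rows make up. A row lasts 1/8 s, in which the tool goes at most 62.5 mm and 10.7 degrees, less where a joint would pass 70% of its speed; a pose out of reach is approached as far as the arm can. A call with a gripper value outside its range is refused whole. The fingers move at their own pace and stop on an object; FORCE is the grip in N (left out, the last holds). Time passes only in rows, so rows that repeat a pose let the fingers close. It gives the time, the measured TCP pose, the force and the opening at its end, in the units of the state.
- get_state(): the state, without advancing time (a new reading comes with each control period).
- get_image(name): name is "scene" or "top"; returns a dict with "color" (400x640x3 uint8, blue, green, red), "mtx" (3x3 intrinsics, pixels), "R" (3x3) and "t" (3): a world point X has camera coordinates R X + t. Camera axes: x right, y down, z forward; pixel columns grow to the right and rows downward; lengths in m; the calibration is good to about 2 mm. A picture is of the moment at which its call begins. There is no depth.
- sign_off(): hands the job in, once; it reports no verdict.
The state is a dict: "clock": time; "qpos": joint angles; "qd": joint speeds; "effort": joint torques, N m; "position": TCP position; "ee_rot": TCP orientation; "contact_force": force on the tool from outside, world axes, zero at the start; "moment": the same for the moment, N m; "width": finger opening in m.
Only numpy, scipy, OpenCV 4.12 (cv2) and the standard library are available. Lean on these libraries where they do the work, as an engineer would, in place of code of your own. Each camera call takes 0.05 s, during which the arm holds its last target.

## Working session

There is one attempt and no reset: what is moved stays moved. The work goes in short steps, Python scripts to look and compute and a shell command to move; the robot and the scene stay as the last step left them, time stands still between calls to the robot, and variables do not carry over. Pictures are saved under pics/ and viewed, and the job is handed in when it is done.

```bash
mkdir -p pics; ls
python3 - <<'E'
from rig import get_state,get_image,grasp_offset
import cv2
s=get_state();print({k:s[k] for k in('clock','position','ee_rot','width','contact_force')},grasp_offset)
for n in('scene','top'):
    d=get_image(n);cv2.imwrite(f'pics/{n}0.png',d['color']);print(n,d['mtx'].tolist(),d['R'].round(4).tolist(),d['t'].round(4).tolist())
E
```

```text
pics
{'clock': 0.0, 'position': array([ 0.15925396, -0.55187647,  0.19251561]), 'ee_rot': array([ 0.09894195, -0.09897469,  0.70080632, -0.6994891 ]), 'width': 0.0854629872994522, 'contact_force': array([ 0.23951372, -0.19453483, -0.84310882])} 0.0187
scene [[362.4122138560623, 0.0, 314.0117975769166], [0.0, 362.4122138560623, 198.41232885318942], [0.0, 0.0, 1.0]] [[-0.6464, -0.7629, -0.0098], [-0.5588, 0.4821, -0.6748], [0.5195, -0.4307, -0.7379]] [0.558, 0.242, 0.6622]
top [[430.87502614182296, 0.0, 325.82138322902466], [0.0, 430.87502614182296, 204.05065899734], [0.0, 0.0, 1.0]] [[0.0044, -1.0, 0.0043], [-0.9779, -0.0052, -0.2091], [0.2091, -0.0033, -0.9779]] [0.2007, 0.5407, 0.9013]
```

View pics/scene0.png

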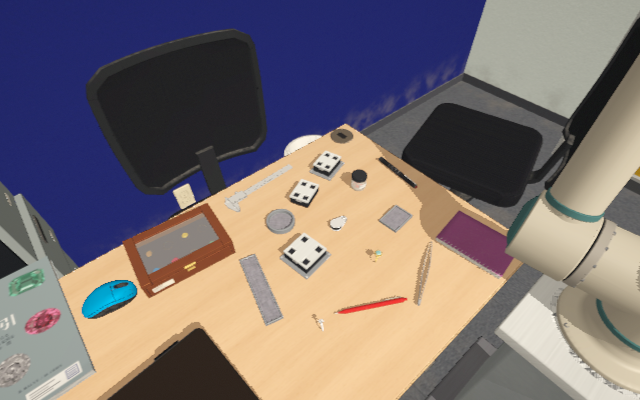

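View pics/top0.png

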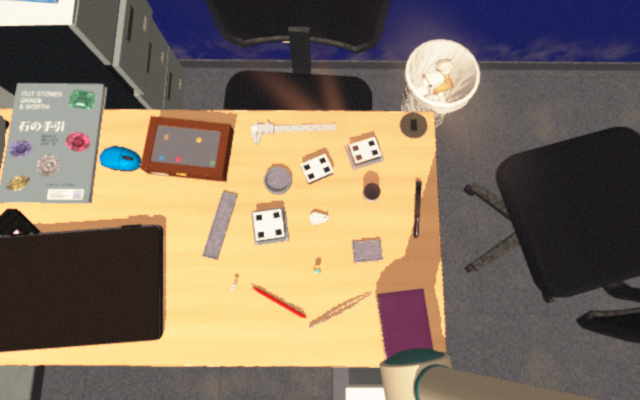

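The overview shows the well at (278,180), the loose box at (317,168), the base at (365,151), the decoy at (269,224), the jar at (372,191), the loupe at (319,217), the penlight at (417,208), the cradle at (220,224) and the nest at (367,250), all in the top view. I'll enlarge these areas next.

Run:
```python
import cv2
t=cv2.imread('pics/top0.png');s=cv2.imread('pics/scene0.png')
def crop(im,x0,y0,w,h,k,n):
    c=cv2.resize(im[y0:y0+h,x0:x0+w],None,fx=k,fy=k,interpolation=cv2.INTER_CUBIC)
    for i in range(0,w,10):
        cv2.line(c,(i*k,0),(i*k,6 if i%50 else 14),(0,0,255),1)
        if i%20==0: cv2.putText(c,str(x0+i),(i*k+1,22),0,.35,(0,0,255),1)
    for i in range(0,h,10):
        cv2.line(c,(0,i*k),(6,i*k),(0,0,255),1)
        if i%20==0: cv2.putText(c,str(y0+i),(8,i*k+4),0,.35,(0,0,255),1)
    cv2.imwrite('pics/'+n,c)
crop(t,290,120,140,100,5,'t_a.png')
crop(t,195,155,140,110,5,'t_b.png')
crop(t,300,170,130,100,5,'t_c.png')
crop(s,260,125,160,110,5,'s_a.png')
crop(s,230,200,160,130,5,'s_b.png')
crop(s,310,130,120,110,5,'s_c.png')
```

```text
(no output)
```

View pics/t_a.png

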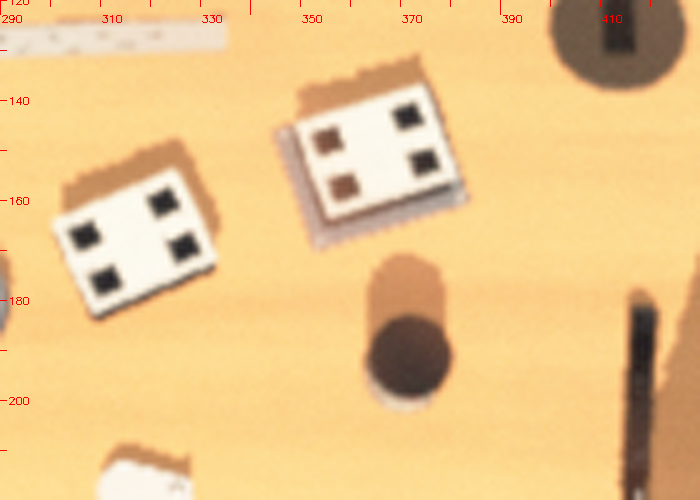

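View pics/t_b.png

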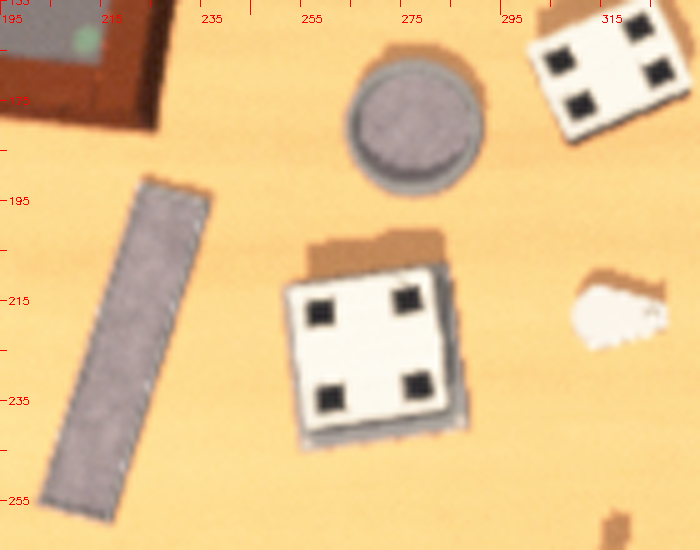

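View pics/t_c.png

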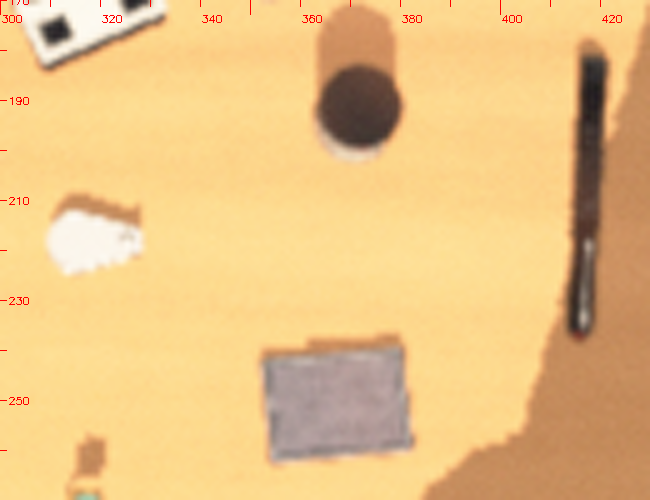

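View pics/s_a.png

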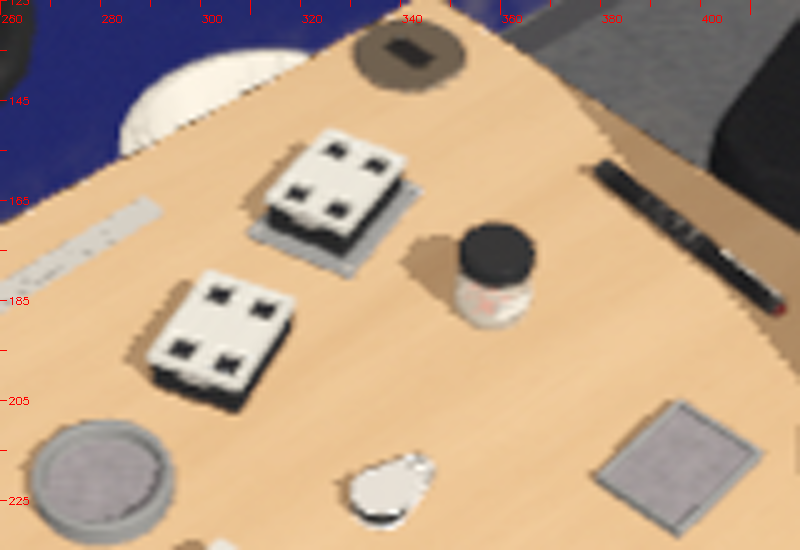

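View pics/s_b.png

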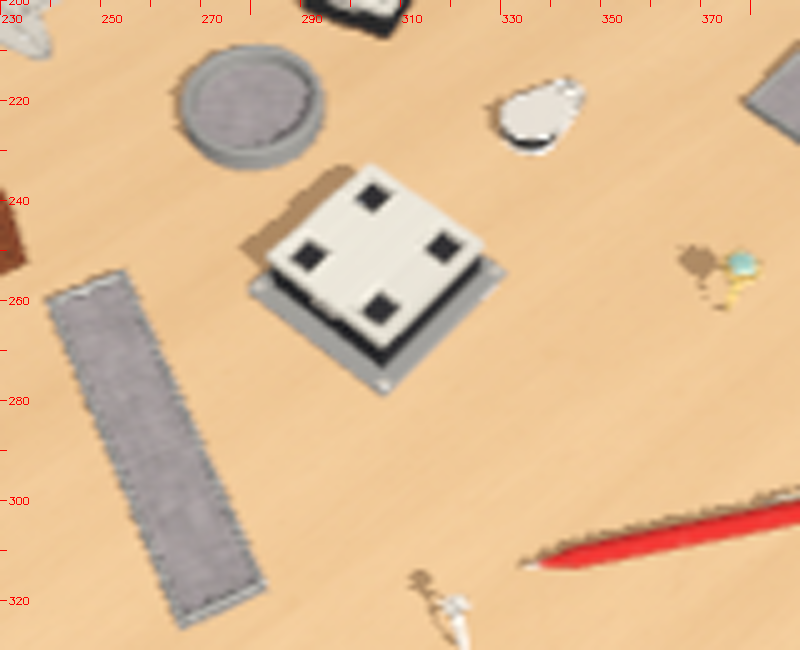

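View pics/s_c.png

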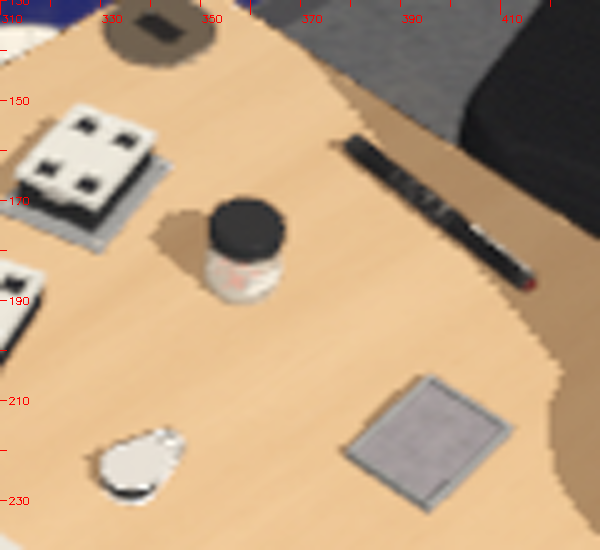

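```bash
cat > h.py <<'E'
import numpy as np, cv2
from rig import get_state,get_image,grasp_offset
def cams():
    return {n:get_image(n) for n in('top','scene')}
def tri(C,pt,ps):
    P=[C[n]['mtx']@np.c_[C[n]['R'],C[n]['t']] for n in('top','scene')]
    X=cv2.triangulatePoints(P[0],P[1],np.array(pt,float).reshape(2,1),np.array(ps,float).reshape(2,1))
    X=X[:3,0]/X[3,0]
    e=[np.round(proj(C[n],X)-p,1) for n,p in(('top',pt),('scene',ps))]
    return X,e
def proj(c,X):
    u=c['mtx']@(c['R']@X+c['t']);return u[:2]/u[2]
def back(c,p,z):
    d=c['R'].T@np.linalg.inv(c['mtx'])@np.array([p[0],p[1],1.]);o=-c['R'].T@c['t']
    return o+d*(z-o[2])/d[2]
E
python3 - <<'E'
from h import *
np.set_printoptions(precision=4,suppress=True)
C=cams()
for n,a,b in [('base',(365.15,150.25),(327.4,160.8)),('box',(316.85,168.2),(304.65,190.85)),('jar',(371.8,191.2),(359.4,175.2)),('well',(278.2,180.4),(280.4,220.5)),('cradle',(220.25,224.9),(260.95,289.1)),('nest',(367.5,250.35),(395.8,218.2)),('loupe',(319,218.4),(337.4,223.4)),('pen0',(418.6,181.2),(380.4,158)),('pen1',(416,237.6),(416,187)),
 ('decoy',(269,221),(304.5,251))]:
    print(n,*tri(C,a,b))
t=C['top'];s=C['scene']
def Q(c,l,z):
    X=np.array([back(c,p,z)[:2] for p in l]);return X
def show(n,l,z,c):
    X=Q(c,l,z);print(n,X.mean(0),'sides',np.linalg.norm(np.roll(X,-1,0)-X,axis=1),'ang',np.degrees([np.arctan2(*(d[::-1])) for d in np.roll(X,-1,0)-X]))
show('baseT',[(355.4,148),(371.4,143.2),(375,152.4),(358.8,157.4)],.027,t)
show('baseS',[(319.6,163.6),(327.4,155),(335.2,157.8),(327.4,166.8)],.027,s)
show('boxT',[(306.8,167),(322.6,160.4),(326.8,169.4),(311.2,176)],.027,t)
show('boxS',[(296.6,194.8),(303.6,184),(312.8,186.8),(305.6,197.8)],.027,s)
show('cradT',[(223.6,190.4),(237.4,194),(217,259.4),(203,255.8)],.007,t)
show('cradS',[(239.2,259.6),(254.8,254),(283.2,317.4),(266.6,325.4)],.007,s)
show('nestT',[(352.6,241.2),(380.4,239.4),(382.4,258.6),(354.6,262.2)],.007,t)
show('nestS',[(396,205.4),(412.4,215.8),(395.6,232),(379.2,219.6)],.007,s)
show('penT',[(418.6,181.2),(416,237.6)],.007,t)
show('penS',[(380.4,158),(416,187)],.007,s)
# loupe blobs
for c,(x0,y0,w,h),nm in((t,(302,205,34,25),'T'),(s,(325,212,25,22),'S')):
    im=c['color'][y0:y0+h,x0:x0+w].astype(int)
    hsv=cv2.cvtColor(im.astype(np.uint8),cv2.COLOR_BGR2HSV)
    m=((hsv[...,1]<50)&(hsv[...,2]>150)).astype(np.uint8)
    ys,xs=np.nonzero(m);X=Q(c,np.c_[xs+x0,ys+y0],.010)
    r=cv2.minAreaRect((X*1000).astype(np.float32));print('loupe',nm,len(xs),xs.mean()+x0,ys.mean()+y0,r)
    w_,v=np.linalg.eigh(np.cov(X.T));print(X.mean(0),np.degrees(np.arctan2(v[1,1],v[0,1])))
E
```

```text
base [0.678  0.1106 0.0223] [array([-0., -0.]), array([0., 0.])]
box [0.6331 0.2246 0.022 ] [array([0., 0.]), array([-0., -0.])]
jar [0.5743 0.0983 0.0378] [array([0., 0.]), array([-0., -0.])]
well [0.6081 0.3168 0.0052] [array([-0.2, -0.2]), array([0.4, 0.1])]
cradle [ 0.501   0.4498 -0.006 ] [array([0.3, 0.4]), array([-0.7, -0.3])]
nest [ 0.4429  0.1063 -0.0006] [array([0.1, 0.1]), array([-0.2, -0.1])]
loupe [ 0.5184  0.2195 -0.0001] [array([-0.2, -0.4]), array([0.6, 0.2])]
pen0 [ 0.6066 -0.017   0.0064] [array([0.1, 0.2]), array([-0.3, -0.1])]
pen1 [ 0.4733 -0.0053  0.0048] [array([-0.1, -0.3]), array([0.3, 0.1])]
decoy [0.5066 0.3328 0.0122] [array([0.6, 0.8]), array([-1.5, -0.5])]
baseT [0.6764 0.111 ] sides [0.0399 0.0242 0.0403 0.0244] ang [ -72.2358 -160.4921  108.1378   18.503 ]
baseS [0.6743 0.114 ] sides [0.0396 0.0232 0.0406 0.0234] ang [ -72.2825 -159.7614  108.0404   17.7485]
boxT [0.6317 0.2245] sides [0.0403 0.024  0.0397 0.0242] ang [ -66.0807 -155.6024  114.0672   25.833 ]
boxS [0.6294 0.2272] sides [0.0394 0.0246 0.0399 0.0237] ang [ -64.1992 -153.7338  114.609    
[... 225 characters left out ...]
426 0.1072] sides [0.0642 0.0441 0.0641 0.0482] ang [ -86.0028 -175.3337   97.5885    4.932 ]
nestS [0.4395 0.1111] sides [0.0463 0.0655 0.0483 0.0625] ang [-174.7202   95.1108    1.6598  -86.6047]
penT [ 0.5397 -0.0108] sides [0.135 0.135] ang [175.1272  -4.8728]
penS [ 0.5393 -0.0098] sides [0.1332 0.1332] ang [174.0519  -5.9481]
loupe T 162 317.6604938271605 217.96296296296296 ((516.7181396484375, 219.9337615966797), (28.24861717224121, 39.44187545776367), 0.690509557723999)
[0.5167 0.2219] 91.3269995039265
loupe S 158 337.86708860759495 222.34177215189874 ((513.5360107421875, 222.78843688964844), (44.99321365356445, 32.41645050048828), 81.61173248291016)
[0.5158 0.223 ] 97.94358602080163
```

```bash
cat >> h.py <<'E'
from scipy.spatial.transform import Rotation as Ro
def Rcur(s):
    w,x,y,z=s['ee_rot'];return Ro.from_quat([x,y,z,w]).as_matrix()
def plan(x,y,z,jawdeg,ref=None):
    """row entries to bring TCP to x,y,z pointing down, jaw (tool z) along +-jawdeg in world; ref=(pos,R)"""
    s=get_state()
    p,R=(s['position'],Rcur(s)) if ref is None else ref
    for k in(0,180):
        a=np.radians(jawdeg+k);zt=np.array([np.cos(a),np.sin(a),0]);yt=np.array([0,0,-1.]);xt=np.cross(yt,zt)
        T=np.c_[xt,yt,zt];rv=Ro.from_matrix(R.T@T).as_rotvec(degrees=True)/8
        print('jaw',jawdeg+k,'t(cm)',np.round(R.T@(np.array([x,y,z])-p)*100,2),'r',np.round(rv,2))
E
python3 - <<'E'
from h import *
s=get_state();R=Rcur(s);print(R.round(3));print('jaw ang',np.degrees(np.arctan2(R[1,2],R[0,2])),s['qpos'])
plan(.5395,-.010,.15,84.7)
E
```

```text
[[-0.961 -0.     0.277]
 [-0.277  0.001 -0.961]
 [-0.    -1.    -0.001]]
jaw ang -73.91531016798608 [-1.41106047e+00  2.76360038e-01  1.50564322e+00  5.29921088e-06
  1.36072132e+00 -1.20995971e-01]
jaw 84.7 t(cm) [-51.56   4.34 -41.55] r [ 0.000e+00 -1.983e+01 -1.000e-02]
jaw 264.7 t(cm) [-51.56   4.34 -41.55] r [0.01 2.67 0.  ]
```

```bash
python3 -m jog '[0,-4.7,-1,-3.8,0,-1.3,0, 0,-9.4,-1,-7.6,0,-2.6,0, 0,-14.1,-1,-11.3,0,-3.9,0, 0,-18.8,-1,-15.1,0,-5.2,0, 0,-23.4,-1,-18.9,0,-6.5,0, 0,-28.1,-1,-22.7,0,-7.8,0, 0,-32.8,-1,-26.4,0,-9.1,0, 0,-37.5,-1,-30.2,0,-10.4,0, 0,-42.2,-1,-34,0,-11.7,0, 0,-46.9,-1,-37.8,0,-13,0, 0,-51.56,-1,-41.55,0,-14.3,0, 0,-51.56,-1,-41.55,0,-15.6,0]' 40; python3 -c "
from h import *
s=get_state();print(s['position'],s['qpos'],s['contact_force']);plan(.5395,-.010,.15,84.7)"
```

```text
clock: 1.7
position: [0.5416, -0.0066, 0.2028]
ee_rot: [0.668, -0.667, 0.233, -0.233]
contact_force: [-1.5, -0.9, 0.0]
width: 0.0855
[ 0.54157869 -0.00658699  0.20281242] [-1.41775327e-01  2.20008178e-01  1.55892038e+00  1.53580482e-03
  1.36236624e+00 -1.04171325e+00] [-1.50487775 -0.94423016  0.03298699]
jaw 84.7 t(cm) [ 0.05  5.28 -0.4 ] r [-0.01 -4.14 -0.  ]
jaw 264.7 t(cm) [ 0.05  5.28 -0.4 ] r [ 0.000e+00  1.836e+01 -1.000e-02]
```

```bash
python3 -m jog '[110,0,3,0,0,-1.3,0, 110,0,5.3,0,0,-2.6,0, 110,0,5.3,0,0,-3.9,0, 110,0,5.3,0,0,-4.2,0, 110,0,5.3,0,0,-4.2,0, 110,0,5.3,0,0,-4.2,0]'
python3 - <<'E'
from h import *
C=cams();s=get_state();p=s['position'];print(p)
plan(.5395,-.010,.15,84.7)
for n in C:
    c=C[n];im=c['color'].copy();u=proj(c,p);print(n,u)
    x,y=int(u[0])-50,int(u[1])-40;y=max(y,0)
    k=im[y:y+90,x:x+110];k=cv2.resize(k,None,fx=6,fy=6,interpolation=cv2.INTER_CUBIC)
    q=((u-[x,y]+.5)*6).astype(int);cv2.drawMarker(k,tuple(int(v) for v in q),(0,0,255),0,12);print(x,y)
    cv2.imwrite(f'pics/{n}1.png',k)
E
```

```text
clock: 2.45
position: [0.5396, -0.0104, 0.1504]
ee_rot: [-0.706, 0.706, -0.034, 0.034]
contact_force: [-0.4, 0.1, 1.3]
width: 0.0481
[ 0.53958608 -0.01042011  0.1504252 ]
jaw 84.7 t(cm) [-0.01  0.04  0.04] r [ 0.   -0.03  0.  ]
jaw 264.7 t(cm) [-0.01  0.04  0.04] r [-0.   22.47  0.  ]
top [432.22211281 194.9555379 ]
382 154
scene [407.5212454  126.42726203]
357 86
```

View pics/top1.png

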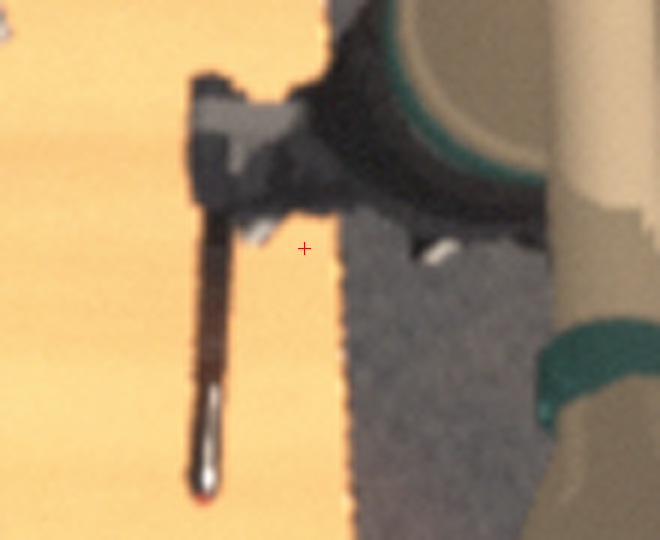

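View pics/scene1.png

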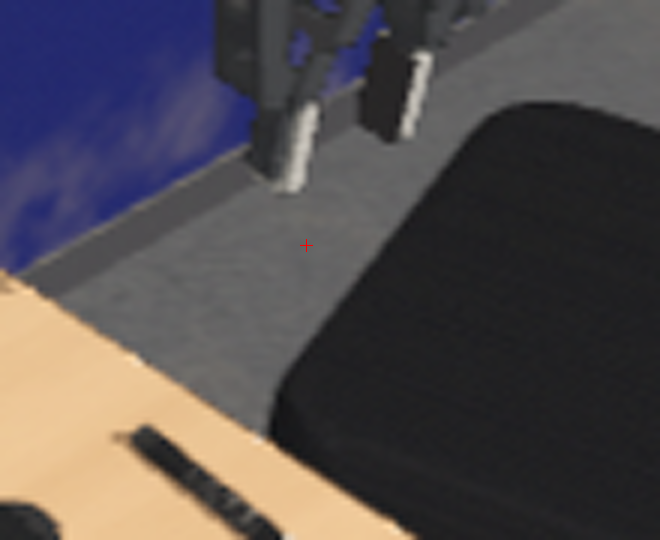

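Run:
```python
from h import *
C=cams()
print(tri(C,(439,193.7),(414,113.3)),tri(C,(424.6,193),(404.3,117.4)),tri(C,(455,195),(423,108.5)))
s=get_state();print(s['position'],s['qpos'],s['qd'],s['clock'],s['width'])
```

```text
(array([ 0.53308222, -0.01401297,  0.18795248]), [array([0. , 0.1]), array([-0.1, -0. ])]) (array([0.53519716, 0.01427512, 0.18840438]), [array([-0.2, -0.4]), array([0.6, 0.2])]) (array([ 0.53123191, -0.04452715,  0.18770908]), [array([-0.1, -0.2]), array([0.2, 0.1])])
[ 0.53963937 -0.01043249  0.15045393] [-1.48188500e-01  2.51224410e-01  1.65032059e+00 -1.10787787e-04
  1.23988127e+00 -1.62247405e+00] [-0.00055889 -0.00229918 -0.00014267  0.00082082  0.00067995 -0.00273078] 2.65 0.04853145875046742
```

Run:
```python
from h import *
C=cams()
k=C['scene']['color'][40:200,330:490];cv2.imwrite('pics/scene2.png',cv2.resize(k,None,fx=3.7,fy=3.7,interpolation=cv2.INTER_CUBIC))
```

```text
(no output)
```

View pics/scene2.png

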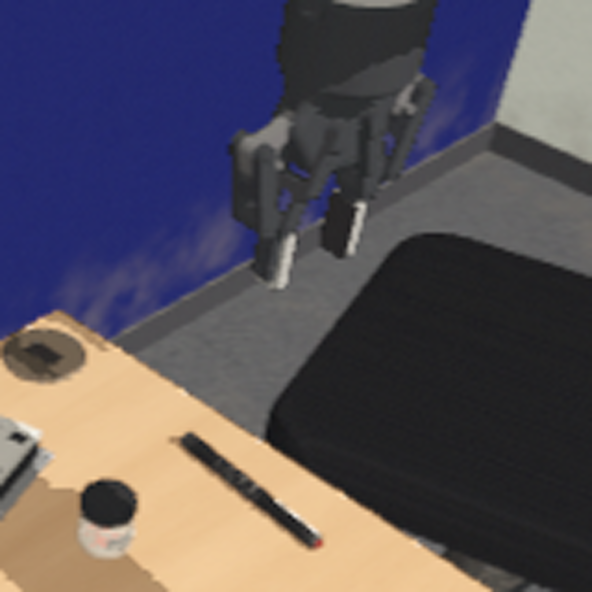

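```bash
python3 -m jog '[110,0,3,0,0,0,0, 110,0,6,0,0,0,0, 110,0,9,0,0,0,0, 110,0,9,0,0,0,0]'
python3 - <<'E'
from h import *
C=cams();s=get_state();p=s['position'];print(p,s['contact_force'])
for n in C:
    c=C[n];im=c['color'].copy();u=proj(c,p);print(n,u)
    x,y=int(u[0])-50,int(u[1])-50;y=max(y,0)
    k=im[y:y+90,x:x+110];k=cv2.resize(k,None,fx=6,fy=6,interpolation=cv2.INTER_CUBIC)
    q=((u-[x,y]+.5)*6).astype(int);cv2.drawMarker(k,tuple(int(v) for v in q),(0,0,255),0,12);print(x,y)
    cv2.imwrite(f'pics/{n}3.png',k)
E
```

```text
clock: 3.25
position: [0.5375, -0.0101, 0.0584]
ee_rot: [0.706, -0.706, 0.036, -0.032]
contact_force: [0.7, -0.5, 0.8]
width: 0.0484
[ 0.54017668 -0.01049765  0.06100514] [ 0.38127183 -1.21827478  0.89366301]
top [422.32387196 203.96716967]
372 153
scene [400.86948735 155.80493749]
350 105
```

View pics/top3.png

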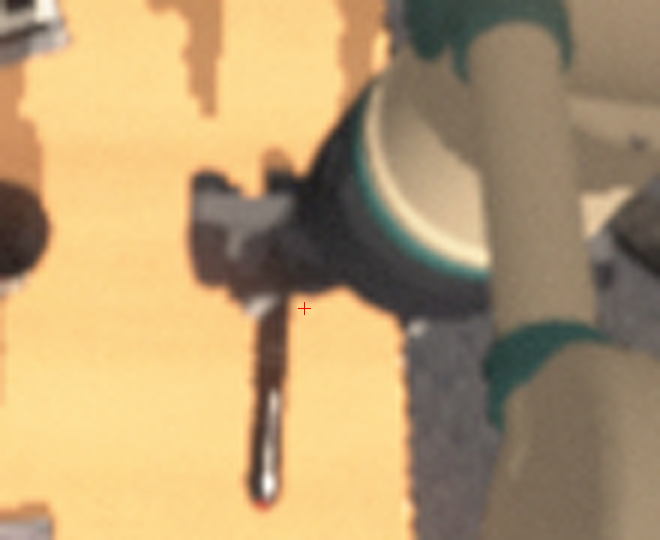

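View pics/scene3.png

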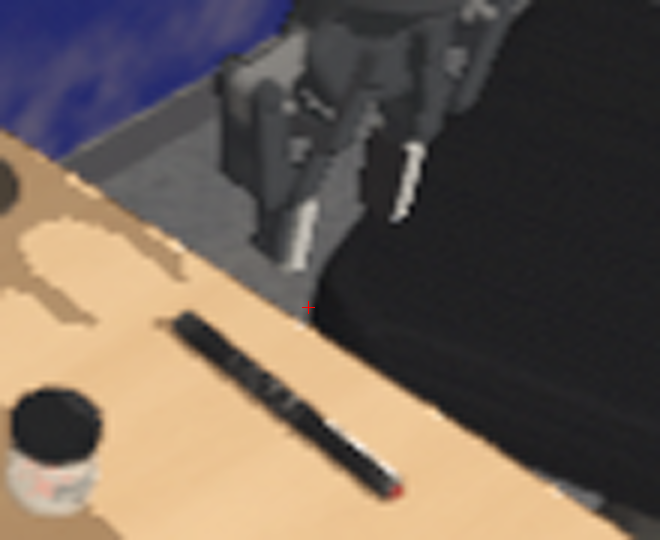

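Run:
```python
from h import *
C=cams()
a=lambda x,y:(372+x/6-.5,153+y/6-.5)
b=lambda x,y:(350+x/6-.5,105+y/6-.5)
print(tri(C,a(258,308),b(294,270)),tri(C,a(415,328),b(400,220)))
s=get_state();print(s['position'],s['width'],s['qd'].round(3))
```

```text
(array([0.53257049, 0.01546685, 0.09993807]), [array([-0.1, -0.3]), array([0.4, 0.1])]) (array([ 0.52520042, -0.03975464,  0.10061077]), [array([-0.1, -0.1]), array([0.2, 0.1])])
[ 0.54093159 -0.01062923  0.06183677] 0.04845362225914491 [-0.001 -0.004  0.003 -0.001 -0.003 -0.   ]
```

```bash
python3 -m jog '[110,0,2,0,0,0,0, 110,0,4,0,0,0,0, 110,0,5,0,0,0,0, 110,0,5.5,0,0,0,0, 110,0,5.5,0,0,0,0]'
python3 - <<'E'
from h import *
C=cams();s=get_state();p=s['position'];print(p,s['contact_force'])
for n in C:
    c=C[n];im=c['color'].copy();u=proj(c,p);print(n,u)
    x,y=int(u[0])-50,int(u[1])-50;y=max(y,0)
    k=im[y:y+90,x:x+110];k=cv2.resize(k,None,fx=6,fy=6,interpolation=cv2.INTER_CUBIC)
    q=((u-[x,y]+.5)*6).astype(int);cv2.drawMarker(k,tuple(int(v) for v in q),(0,0,255),0,12);print(x,y)
    cv2.imwrite(f'pics/{n}4.png',k)
E
```

```text
clock: 4.08
position: [0.54, -0.0105, 0.0057]
ee_rot: [-0.706, 0.706, -0.034, 0.034]
contact_force: [0.2, -0.4, -0.7]
width: 0.0486
[ 0.54023899 -0.01051268  0.00601728] [ 0.01125588  0.13517625 -0.00097617]
top [417.081814   208.85759974]
367 158
scene [397.32382527 171.8845707 ]
347 121
```

View pics/top4.png

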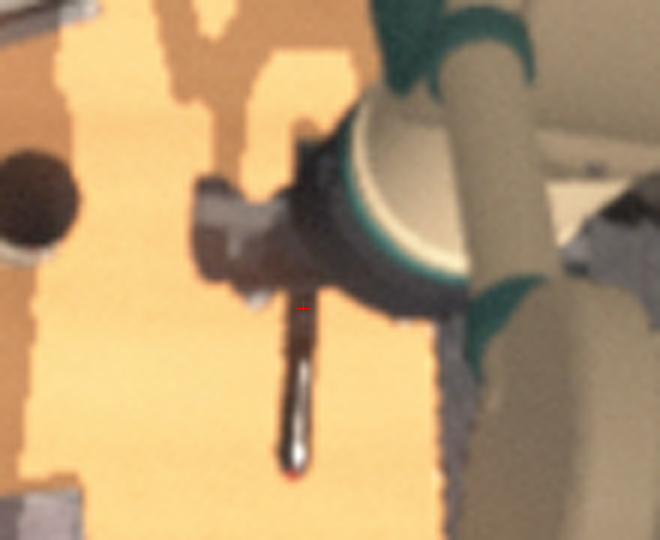

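View pics/scene4.png

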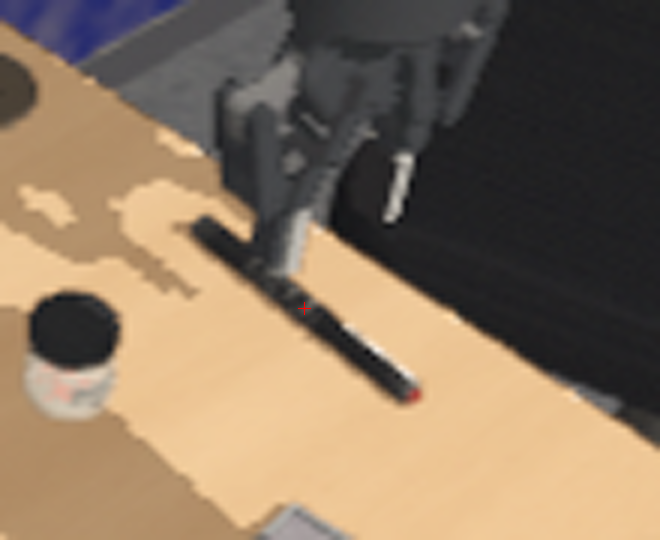

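```bash
python3 - <<'E'
from h import *
C=cams()
a=lambda x,y:(367+x/6-.5,158+y/6-.5)
b=lambda x,y:(347+x/6-.5,121+y/6-.5)
print(tri(C,a(258,298),b(283,272)),tri(C,a(400,318),b(392,220)))
E
python3 -m jog '[110,0,0.4,0,0,0,0,110,0,0.4,0,0,0,0]'
```

```text
(array([0.53675522, 0.01520462, 0.04467609]), [array([-0.1, -0.3]), array([0.4, 0.1])]) (array([ 0.52656138, -0.03685884,  0.05107147]), [array([0.2, 0.4]), array([-0.6, -0.2])])
clock: 4.53
position: [0.5393, -0.0104, 0.0011]
ee_rot: [-0.706, 0.706, -0.034, 0.034]
contact_force: [-0.2, 0.3, 0.4]
width: 0.0486
```

```bash
python3 -m jog '[110,0,0.3,0,0,0,0,110,0,0.3,0,0,0,0]';python3 -m jog '[110,0,0.3,0,0,0,0,110,0,0.3,0,0,0,0]'
```

```text
clock: 4.78
position: [0.5393, -0.0104, -0.0019]
ee_rot: [-0.706, 0.706, -0.034, 0.034]
contact_force: [-0.3, 0.1, -0.1]
width: 0.0484
clock: 5.03
position: [0.5394, -0.0104, -0.0049]
ee_rot: [-0.706, 0.706, -0.034, 0.034]
contact_force: [1.2, -0.3, 0.0]
width: 0.0485
```

```bash
python3 -m jog '[110,0,0.2,0,0,0,0,110,0,0.2,0,0,0,0]'
```

```text
clock: 5.28
position: [0.5395, -0.0104, -0.0068]
ee_rot: [-0.706, 0.706, -0.034, 0.034]
contact_force: [-0.7, -0.8, 0.7]
width: 0.0486
```

```bash
python3 -m jog '[110,0,1.0,0,0,0,0,110,0,2,0,0,0,0,110,0,2,0,0,0,0]';python3 -m jog '[110,0,0.3,0,0,0,0,110,0,0.3,0,0,0,0]'
python3 - <<'E'
from h import *
C=cams();s=get_state();p=s['position'];print(p,s['contact_force'])
for n in C:
    c=C[n];im=c['color'].copy();u=proj(c,p);print(n,u)
    x,y=int(u[0])-50,int(u[1])-50;y=max(y,0)
    k=im[y:y+90,x:x+110];k=cv2.resize(k,None,fx=6,fy=6,interpolation=cv2.INTER_CUBIC)
    q=((u-[x,y]+.5)*6).astype(int);cv2.drawMarker(k,tuple(int(v) for v in q),(0,0,255),0,12);print(x,y)
    cv2.imwrite(f'pics/{n}5.png',k)
E
```

```text
clock: 5.65
position: [0.5385, -0.0103, -0.0279]
ee_rot: [0.706, -0.706, 0.035, -0.033]
contact_force: [0.1, -0.1, -0.0]
width: 0.0486
clock: 5.9
position: [0.5396, -0.0104, -0.0297]
ee_rot: [-0.706, 0.706, -0.034, 0.034]
contact_force: [0.3, -0.5, 0.5]
width: 0.0488
[ 0.53975837 -0.0104278  -0.02948961] [0.32392577 0.37440397 0.07298852]
top [413.9533532  211.95850684]
363 161
scene [395.31724906 181.67196251]
345 131
```

View pics/scene5.png

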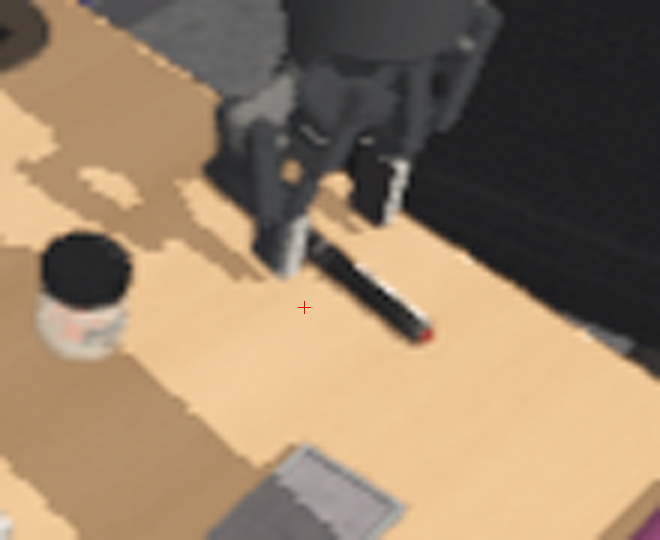

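View pics/top5.png

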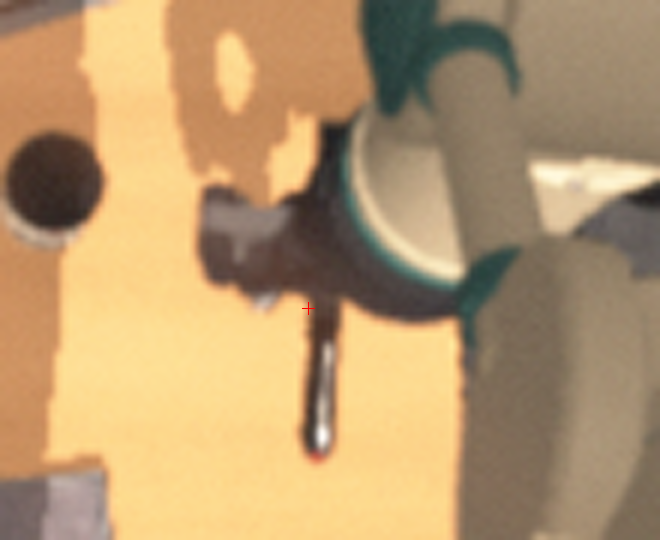

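The pictures show the finger ends at scene crop (290,275), still a little above the desk. The reported TCP is already 30 mm below it, so the reported TCP lies about 38 mm beyond the real finger ends. I'll feel for the desk to get the exact offset.

```bash
for i in 1; do python3 -m jog '[110,0,0.3,0,0,0,0,110,0,0.3,0,0,0,0]'|grep -E 'pos|force'; done;python3 -m jog '[110,0,0.2,0,0,0,0,110,0,0.2,0,0,0,0]'|grep -E 'pos|force'; python3 -m jog '[110,0,0.2,0,0,0,0,110,0,0.2,0,0,0,0]'|grep -E 'pos|force'
```

```text
position: [0.5394, -0.0104, -0.0328]
contact_force: [-0.5, -0.1, -0.1]
position: [0.5395, -0.0104, -0.0348]
contact_force: [0.0, 0.6, -0.2]
position: [0.5395, -0.0104, -0.0368]
contact_force: [0.3, 0.8, 0.2]
```

```bash
python3 -m jog '[110,0,0.2,0,0,0,0,110,0,0.2,0,0,0,0]'|grep -E 'pos|force'
```

```text
position: [0.5394, -0.0104, -0.0388]
contact_force: [-0.0, -0.2, 0.2]
```

```bash
python3 -m jog '[110,0,0.2,0,0,0,0,110,0,0.2,0,0,0,0]'|grep -E 'pos|force'
```

```text
position: [0.5397, -0.0105, -0.0406]
contact_force: [0.0, -0.3, 0.7]
```

Run:
```python
from h import *
C=cams();s=get_state()
k=C['scene']['color'][131:221,345:455];cv2.imwrite('pics/scene6.png',cv2.resize(k,None,fx=7,fy=6.5,interpolation=cv2.INTER_CUBIC))
print(s['position'],s['contact_force'])
```

```text
[ 0.53969202 -0.01047344 -0.04062666] [0.20950564 0.4556073  0.65492349]
```

View pics/scene6.png

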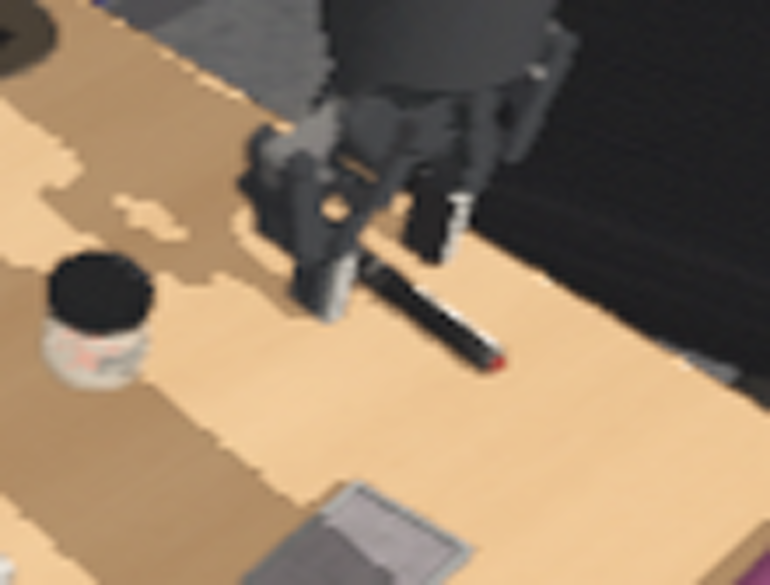

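```bash
python3 -m jog '[110,0,0.15,0,0,0,0,110,0,0.15,0,0,0,0]'|grep -E 'pos|force'
```

```text
position: [0.5397, -0.0105, -0.0407]
contact_force: [-3.2, 0.7, 10.7]
```

```bash
python3 -m jog '[110,0,0.15,0,0,0,0,110,0,0.15,0,0,0,0]'|grep -E 'pos|force'
```

```text
position: [0.5398, -0.0105, -0.0407]
contact_force: [-5.5, 0.8, 22.1]
```

Contact came at a reported −40.7 mm with a 48 mm opening, so the true finger-end height is about reported + 38 mm when shut. I'll raise 11 mm and grip the penlight.

```bash
python3 -m jog '[110,0,-0.6,0,0,0,0,110,0,-1.1,0,0,0,0,200,0,-1.1,0,0,0,0,255,0,-1.1,0,0,0,0,255,0,-1.1,0,0,0,0,255,0,-1.1,0,0,0,0,255,0,-1.1,0,0,0,0]' 40
```

```text
clock: 8.72
position: [0.5395, -0.0104, -0.0328]
ee_rot: [-0.706, 0.706, -0.034, 0.034]
contact_force: [0.4, -0.1, -0.4]
width: 0.0121
```

```bash
python3 -m jog '[255,0,-2,0,0,0,0,255,0,-5,0,0,0,0,255,0,-8,0,0,0,0,255,0,-8,0,0,0,0]'
python3 - <<'E'
from h import *
C=cams();s=get_state();print(s['position'],s['qpos'].round(3))
plan(.4995,.4487,.047,75.8)
k=C['scene']['color'][80:230,330:490];cv2.imwrite('pics/scene7.png',cv2.resize(k,None,fx=4,fy=4,interpolation=cv2.INTER_CUBIC))
E
```

```text
clock: 9.22
position: [0.5415, -0.0106, 0.0493]
ee_rot: [-0.706, 0.706, -0.032, 0.036]
contact_force: [0.2, -0.5, -0.0]
width: 0.0119
[ 0.53901792 -0.01033417  0.04683193] [-0.148  0.347  1.798 -0.     0.997 -1.623]
jaw 75.8 t(cm) [-8.340e+00 -1.000e-02  4.531e+01] r [ 0.    1.09 -0.01]
jaw 255.8 t(cm) [-8.340e+00 -1.000e-02  4.531e+01] r [-1.000e-02 -2.141e+01 -0.000e+00]
```

View pics/scene7.png

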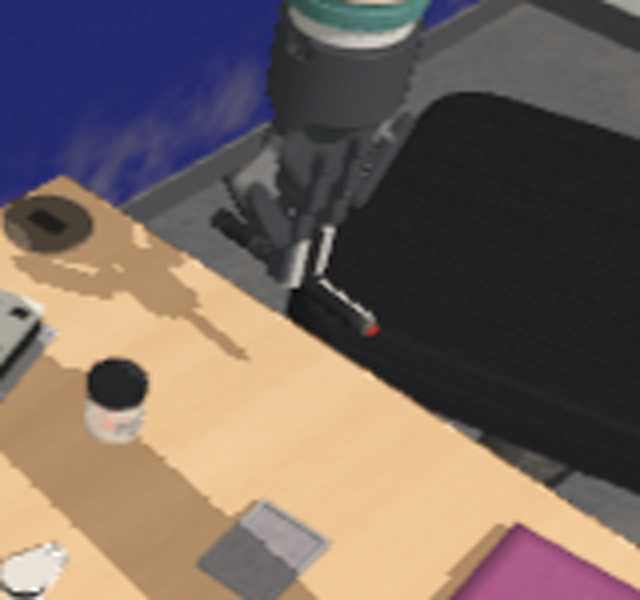

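The penlight is held level in the fingers. Moving to the long tray.

```bash
python3 -m jog '[255,-1,0,5.6,0,0.2,0,255,-2,0,11.3,0,0.4,0,255,-3.1,0,17,0,0.6,0,255,-4.2,0,22.7,0,0.8,0,255,-5.2,0,28.3,0,1,0,255,-6.3,0,34,0,1.1,0,255,-7.3,0,39.7,0,1.1,0,255,-8.3,0,45.3,0,1.1,0,255,-8.3,0,45.3,0,1.1,0,255,-8.3,0,45.3,0,1.1,0,255,-8.3,0,45.3,0,1.1,0]'
python3 - <<'E'
from h import *
C=cams();s=get_state();print(s['position'],s['qpos'].round(3),s['width'])
plan(.4995,.4487,-.027,75.8)
t=C['top']['color'][150:290,170:300];cv2.imwrite('pics/top8.png',cv2.resize(t,None,fx=4.2,fy=4.2,interpolation=cv2.INTER_CUBIC))
t=C['scene']['color'][200:340,200:330];cv2.imwrite('pics/scene8.png',cv2.resize(t,None,fx=4.2,fy=4.2,interpolation=cv2.INTER_CUBIC))
E
```

```text
clock: 10.7
position: [0.5002, 0.4467, 0.0464]
ee_rot: [-0.701, 0.702, -0.089, 0.088]
contact_force: [0.6, -0.5, -0.1]
width: 0.0124
[0.50067296 0.44696612 0.0471315 ] [ 0.625  0.52   1.491 -0.     1.132 -0.694] 0.011891266312035902
jaw 75.8 t(cm) [-0.15  7.41  0.15] r [ 0.01 -0.03 -0.  ]
jaw 255.8 t(cm) [-0.15  7.41  0.15] r [0.000e+00 2.247e+01 1.000e-02]
```

View pics/top8.png

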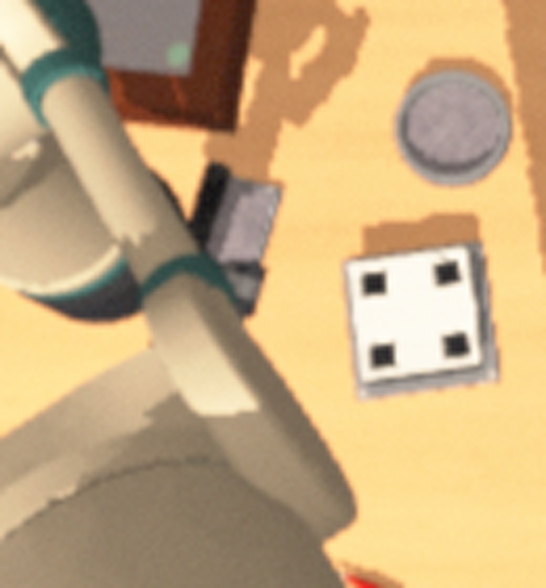

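View pics/scene8.png

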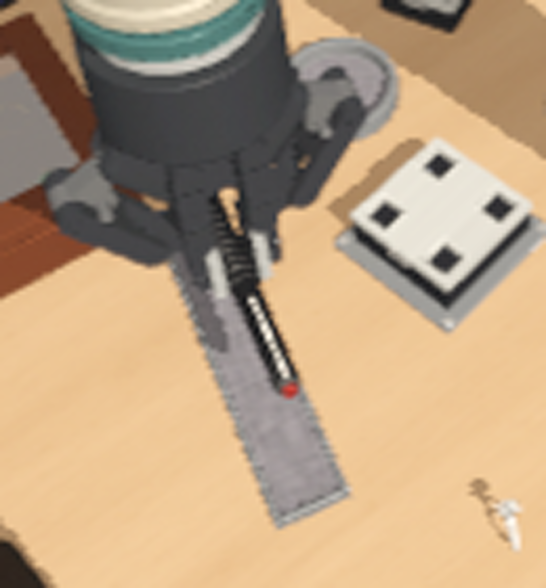

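```bash
python3 -m jog '[255,-0.1,3,0.1,0,0,0,255,-0.15,5,0.15,0,0,0,255,-0.15,6,0.15,0,0,0,255,-0.15,6,0.15,0,0,0]'
python3 - <<'E'
from h import *
C=cams();s=get_state();print(s['position'],s['qpos'].round(3),s['width'])
t=C['scene']['color'][220:340,210:330];cv2.imwrite('pics/scene9.png',cv2.resize(t,None,fx=5,fy=5,interpolation=cv2.INTER_CUBIC))
E
```

```text
clock: 11.3
position: [0.4994, 0.4495, -0.013]
ee_rot: [-0.701, 0.702, -0.089, 0.088]
contact_force: [-0.4, 0.1, 0.3]
width: 0.0124
[ 0.50015472  0.45040393 -0.01181577] [ 0.63   0.577  1.551 -0.     1.012 -0.691] 0.01231162421339521
```

View pics/scene9.png

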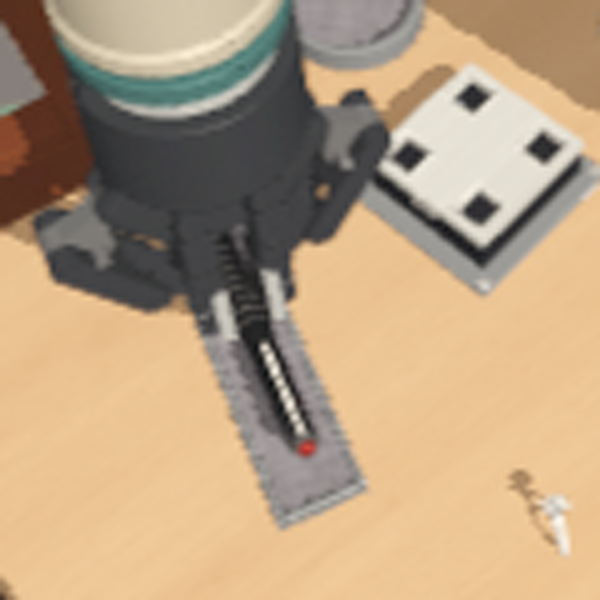

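```bash
python3 -m jog '[255,0,0.8,0,0,0,0,255,0,1.3,0,0,0,0,255,0,1.5,0,0,0,0,255,0,1.5,0,0,0,0]'
python3 - <<'E'
from h import *
C=cams();s=get_state();print(s['position'],s['contact_force'])
t=C['scene']['color'][220:340,210:330];cv2.imwrite('pics/scene10.png',cv2.resize(t,None,fx=5,fy=5,interpolation=cv2.INTER_CUBIC))
E
```

```text
clock: 11.9
position: [0.4993, 0.4502, -0.0279]
ee_rot: [-0.701, 0.702, -0.088, 0.088]
contact_force: [0.1, 0.4, -0.9]
width: 0.0119
[ 0.49950298  0.4503974  -0.02758168] [-0.63754002 -1.04827869 -0.82593379]
```

View pics/scene10.png

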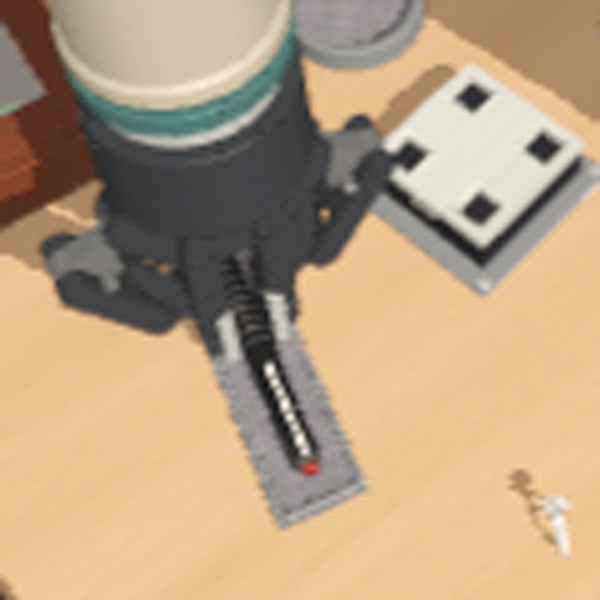

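```bash
python3 -m jog '[255,0,0.1,0,0,0,0,170,0,0.1,0,0,0,0,170,0,0.1,0,0,0,0,170,0,0.1,0,0,0,0,170,0,-2,0,0,0,0,170,0,-6,0,0,0,0,170,0,-10,0,0,0,0,170,0,-10,0,0,0,0]'
python3 - <<'E'
from h import *
C=cams();s=get_state();print(s['position'],s['contact_force'],s['width'])
t=C['scene']['color'][220:340,210:330];cv2.imwrite('pics/scene11.png',cv2.resize(t,None,fx=5,fy=5,interpolation=cv2.INTER_CUBIC))
plan(.515,.225,.03,2); plan(.575,.100,.07,90)
E
```

```text
clock: 13.0
position: [0.5018, 0.4521, 0.0766]
ee_rot: [0.704, -0.7, 0.086, -0.09]
contact_force: [-0.3, 0.1, -0.2]
width: 0.0282
[0.49926179 0.45014722 0.07246742] [-0.03625857 -0.29856219 -1.05694629] 0.02838694907596091
jaw 2 t(cm) [  7.09   4.25 -21.43] r [-0.    9.21  0.  ]
jaw 182 t(cm) [  7.09   4.25 -21.43] r [  0.   -13.29   0.  ]
jaw 90 t(cm) [ 15.99   0.25 -32.06] r [-0.   -1.79  0.  ]
jaw 270 t(cm) [ 15.99   0.25 -32.06] r [-0.   20.71 -0.  ]
```

View pics/scene11.png

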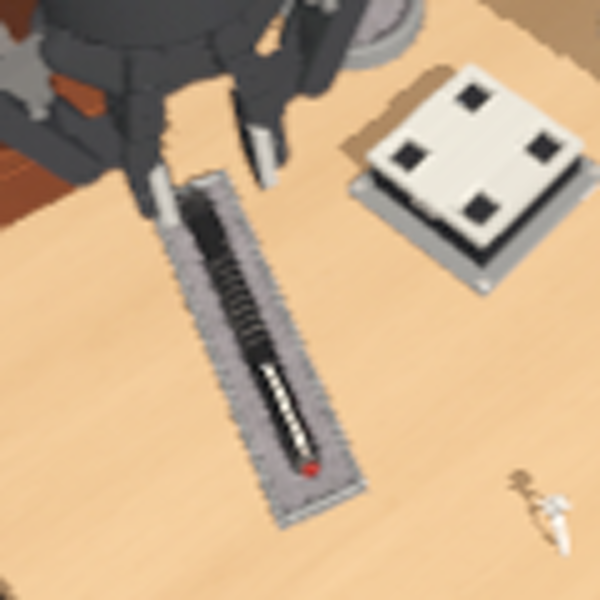

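Penlight lies in the long tray, clear of the walls (ends at crop (195,200) and (310,470)). Next, the loupe.

```bash
python3 -m jog '[110,1.5,0,-4.5,0,1.3,0,110,2.8,0,-8.5,0,2.6,0,110,4.2,0,-12.8,0,3.9,0,110,5.6,0,-17,0,5.2,0,110,7.1,0,-21.4,0,6.5,0,110,7.1,2,-21.4,0,7.8,0,110,7.1,4,-21.4,0,9.1,0,110,7.1,4.2,-21.4,0,9.2,0,110,7.1,4.2,-21.4,0,9.2,0,110,7.1,4.2,-21.4,0,9.2,0]'
python3 - <<'E'
from h import *
C=cams();s=get_state();print(s['position'],s['contact_force'],s['width'])
plan(.515,.225,-.033,2)
t=C['scene']['color'][150:280,260:400];cv2.imwrite('pics/scene12.png',cv2.resize(t,None,fx=5,fy=4.5,interpolation=cv2.INTER_CUBIC))
t=C['top']['color'][150:280,260:400];cv2.imwrite('pics/top12.png',cv2.resize(t,None,fx=5,fy=4.5,interpolation=cv2.INTER_CUBIC))
E
```

```text
clock: 14.35
position: [0.5157, 0.2257, 0.0308]
ee_rot: [0.51, -0.509, 0.49, -0.491]
contact_force: [0.6, 0.6, -0.8]
width: 0.0484
[0.51576362 0.22568603 0.03096986] [-0.00888498 -0.61320072  0.14928548] 0.04840365506545324
jaw 2 t(cm) [ 0.07  6.4  -0.09] r [-0.01  0.02 -0.  ]
jaw 182 t(cm) [ 0.07  6.4  -0.09] r [-0.000e+00 -2.248e+01  1.000e-02]
```

View pics/scene12.png

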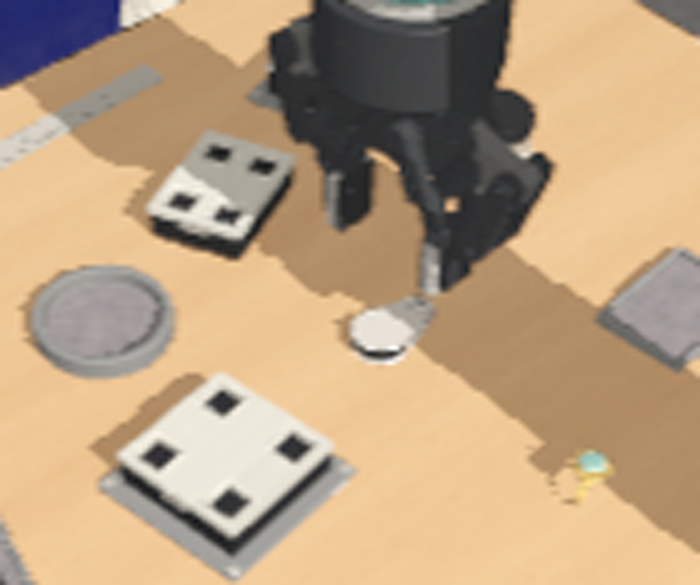

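View pics/top12.png

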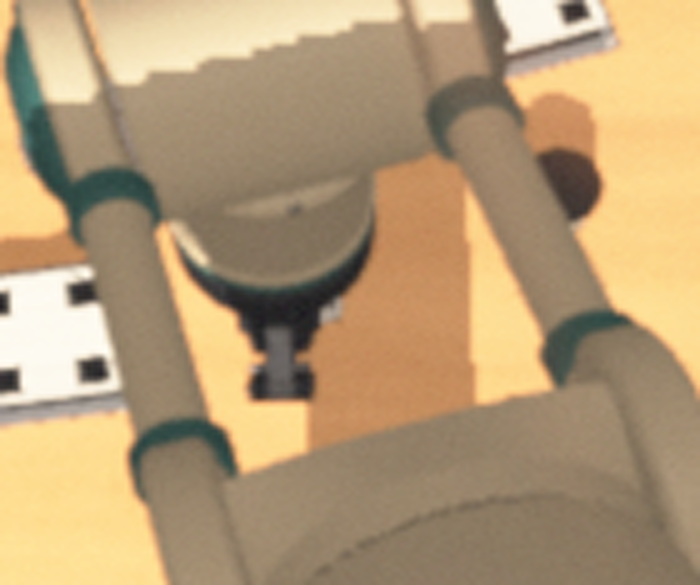

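```bash
python3 -m jog '[110,0,2.5,-0.1,0,0,0,110,0,4.5,-0.1,0,0,0,110,0,5,-0.1,0,0,0,110,0,5,-0.1,0,0,0]'
python3 - <<'E'
from h import *
C=cams();s=get_state();print(s['position'],s['contact_force'],s['width'])
plan(.515,.225,-.033,2)
t=C['scene']['color'][190:250,300:380];cv2.imwrite('pics/scene13.png',cv2.resize(t,None,fx=9,fy=9,interpolation=cv2.INTER_CUBIC))
E
```

```text
clock: 14.95
position: [0.5146, 0.2255, -0.0193]
ee_rot: [0.509, -0.509, 0.491, -0.491]
contact_force: [0.7, -0.7, -0.3]
width: 0.0482
[ 0.51512785  0.22558863 -0.01876616] [ 0.3136781  -0.68046676 -0.3234823 ] 0.048660187270581516
jaw 2 t(cm) [ 0.06  1.42 -0.02] r [-0.01  0.01 -0.  ]
jaw 182 t(cm) [ 0.06  1.42 -0.02] r [-0.000e+00 -2.249e+01  2.000e-02]
```

View pics/scene13.png

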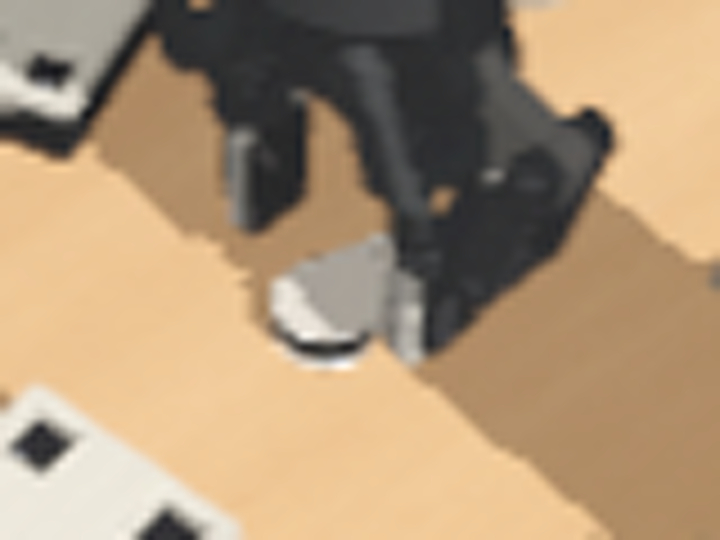

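```bash
python3 -m jog '[110,0,0.8,0,0,0,0,110,0,1.4,0,0,0,0,110,0,1.4,0,0,0,0,180,0,1.4,0,0,0,0,255,0,1.4,0,0,0,0,255,0,1.4,0,0,0,0,255,0,1.4,0,0,0,0,255,0,1.4,0,0,0,0]' 35
python3 - <<'E'
from h import *
C=cams();s=get_state();print(s['position'],s['contact_force'],s['width'])
t=C['scene']['color'][190:250,300:380];cv2.imwrite('pics/scene14.png',cv2.resize(t,None,fx=9,fy=9,interpolation=cv2.INTER_CUBIC))
E
```

```text
clock: 16.05
position: [0.5146, 0.2254, -0.0334]
ee_rot: [0.509, -0.509, 0.491, -0.491]
contact_force: [0.3, 0.6, 2.4]
width: 0.0253
[ 0.51460305  0.22540125 -0.03340782] [ 0.06342823 -0.23526825  1.88045446] 0.024921165489328653
```

View pics/scene14.png

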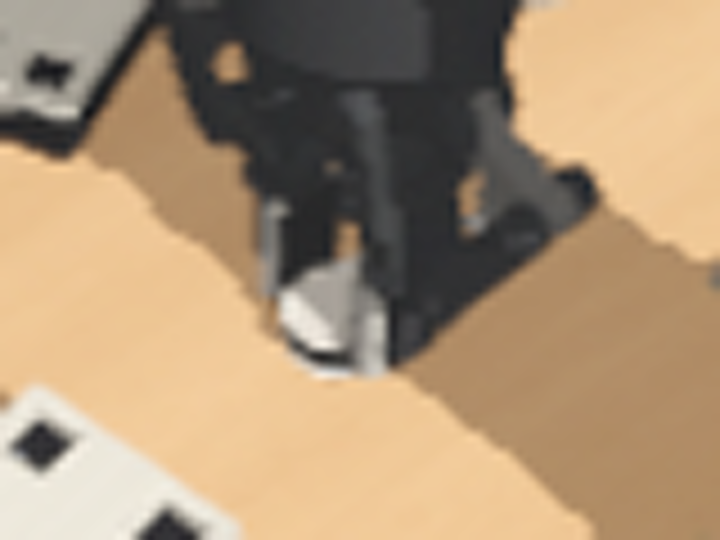

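```bash
python3 -m jog '[255,0,-2,0,0,0,0,255,0,-6,0,0,0,0,255,0,-6,0,0,0,0]'
python3 - <<'E'
from h import *
plan(.441,.1135,.027,4.5)
E
```

```text
clock: 16.52
position: [0.5166, 0.2261, 0.0289]
ee_rot: [0.511, -0.507, 0.49, -0.492]
contact_force: [0.6, -0.6, -0.9]
width: 0.0249
jaw 4.5 t(cm) [10.97  0.12 -7.97] r [-0.04 -0.3  -0.01]
jaw 184.5 t(cm) [10.97  0.12 -7.97] r [ 1.00e-02  2.22e+01 -6.00e-02]
```

```bash
python3 -m jog '[255,3.5,0,-2.5,0,-0.3,0,255,7.5,0,-5.3,0,-0.3,0,255,10.95,0,-7.8,0,-0.3,0,255,10.95,0,-7.8,0,-0.3,0,255,10.95,2.5,-7.8,0,-0.3,0,255,10.95,4,-7.8,0,-0.3,0,255,10.95,4,-7.8,0,-0.3,0]'
python3 - <<'E'
from h import *
C=cams();s=get_state();print(s['position'],s['width'])
plan(.441,.1135,-.0288,4.5)
t=C['scene']['color'][170:250,350:450];cv2.imwrite('pics/scene15.png',cv2.resize(t,None,fx=7,fy=7,interpolation=cv2.INTER_CUBIC))
t=C['top']['color'][210:280,330:410];cv2.imwrite('pics/top15.png',cv2.resize(t,None,fx=7,fy=7,interpolation=cv2.INTER_CUBIC))
E
```

```text
clock: 17.4
position: [0.4395, 0.1134, -0.0151]
ee_rot: [-0.518, 0.52, -0.481, 0.479]
contact_force: [-0.6, -0.0, -0.7]
width: 0.0248
[ 0.44079179  0.11347232 -0.01379081] 0.024703835135308484
jaw 4.5 t(cm) [-0.    1.5   0.02] r [ 0.  0. -0.]
jaw 184.5 t(cm) [-0.    1.5   0.02] r [ -0.  -22.5  -0. ]
```

View pics/scene15.png

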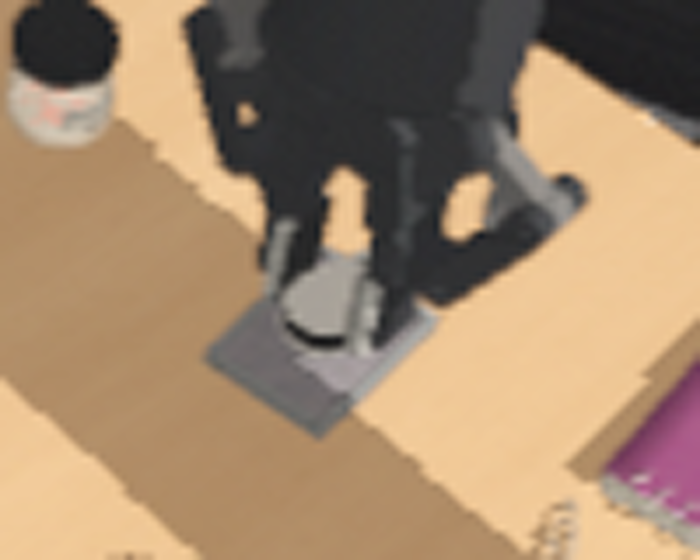

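View pics/top15.png

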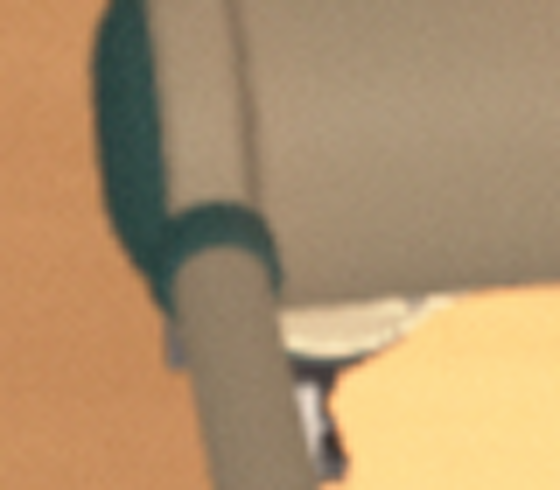

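Run:
```python
from h import *
C=cams();c=C['scene'];s=get_state();print(s['position'])
K=8;x0,y0,w,h=360,180,90,70
t=cv2.resize(c['color'][y0:y0+h,x0:x0+w],None,fx=K,fy=K,interpolation=cv2.INTER_CUBIC)
def dr(P,col):
    q=np.array([((proj(c,p)-[x0,y0]+.5)*K) for p in P]).astype(int);cv2.polylines(t,[q],True,col,1)
def rect(cx,cy,z,a,w,l):
    a=np.radians(a);X=np.array([np.cos(a),np.sin(a)]);Y=np.array([-X[1],X[0]])
    return [np.r_[np.array([cx,cy])+i*w/2*X+j*l/2*Y,z] for i,j in((1,1),(1,-1),(-1,-1),(-1,1))]
# scene-camera nest centre
dr(rect(.4395,.1111,.007,4.5,.048,.066),(0,0,255))
tc=s['position'][:2]+np.array([-.0015,.002]) # robot->scene view shift guess
f=np.linspace(0,6.28,40)
for dy,col in((0.004,(0,255,0)),(0.0,(255,0,0))):
  for z in(.0195,.0315): dr([np.r_[tc+[.0135*np.cos(u),dy+.0135*np.sin(u)],z] for u in f],col)
cv2.imwrite('pics/scene16.png',t)
```

```text
[ 0.4411415   0.11342283 -0.01326016]
```

View pics/scene16.png

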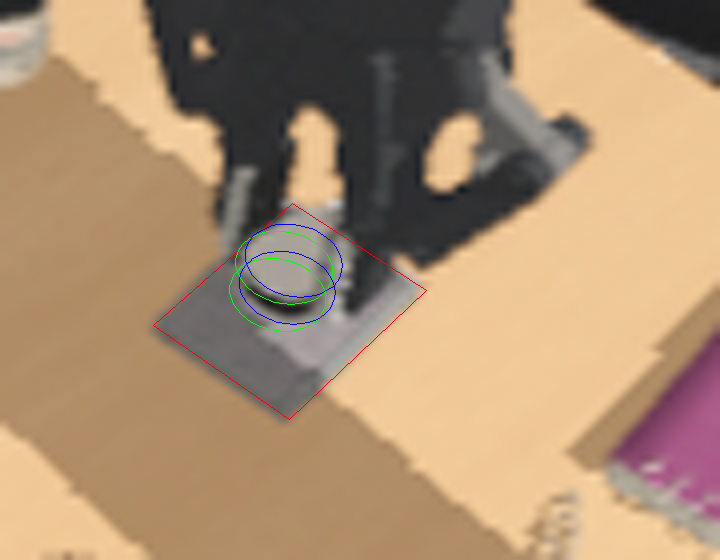

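```bash
python3 -m jog '[255,-0.25,0.6,0,0,0,0,255,-0.25,1.1,0,0,0,0,255,-0.25,1.45,0,0,0,0,255,-0.25,1.45,0,0,0,0]'
python3 - <<'E'
from h import *
C=cams();s=get_state();print(s['position'],s['contact_force'])
t=C['scene']['color'][180:250,360:450];cv2.imwrite('pics/scene17.png',cv2.resize(t,None,fx=8,fy=8,interpolation=cv2.INTER_CUBIC))
E
```

```text
clock: 18.1
position: [0.4399, 0.1155, -0.0285]
ee_rot: [-0.519, 0.519, -0.48, 0.48]
contact_force: [0.6, 2.0, -0.0]
width: 0.025
[ 0.44018658  0.11549873 -0.02817733] [-0.51884332 -0.18386772 -0.87936227]
```

View pics/scene17.png

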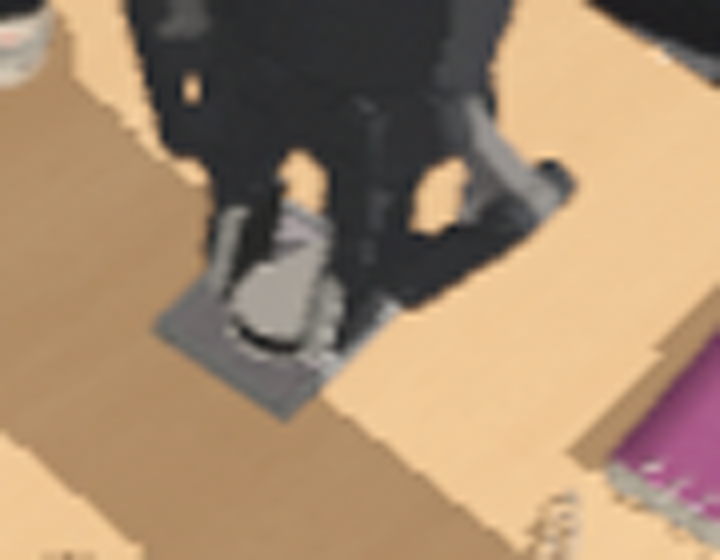

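```bash
python3 -m jog '[255,0,0.07,0,0,0,0,255,0,0.07,0,0,0,0,150,0,0.07,0,0,0,0,130,0,0.07,0,0,0,0,130,0,0.07,0,0,0,0,130,0,-3,0,0,0,0,130,0,-8,0,0,0,0,130,0,-12,0,0,0,0,130,0,-12,0,0,0,0]'
python3 - <<'E'
from h import *
C=cams();s=get_state();print(s['position'],s['contact_force'],s['qpos'].round(2))
t=C['scene']['color'][180:250,360:450];cv2.imwrite('pics/scene18.png',cv2.resize(t,None,fx=8,fy=8,interpolation=cv2.INTER_CUBIC))
plan(.573,.1,.09,90)
E
```

```text
clock: 19.32
position: [0.4429, 0.1159, 0.095]
ee_rot: [0.521, -0.517, 0.478, -0.482]
contact_force: [-0.1, 0.4, -0.2]
width: 0.0417
[0.43982922 0.1155539  0.09183822] [-0.41015613  0.26193627 -0.02451714] [ 0.1   0.18  1.91 -0.    1.05  0.03]
jaw 90 t(cm) [ 2.59  0.19 13.15] r [ -0.   -10.69   0.  ]
jaw 270 t(cm) [ 2.59  0.19 13.15] r [-0.   11.81 -0.  ]
```

View pics/scene18.png

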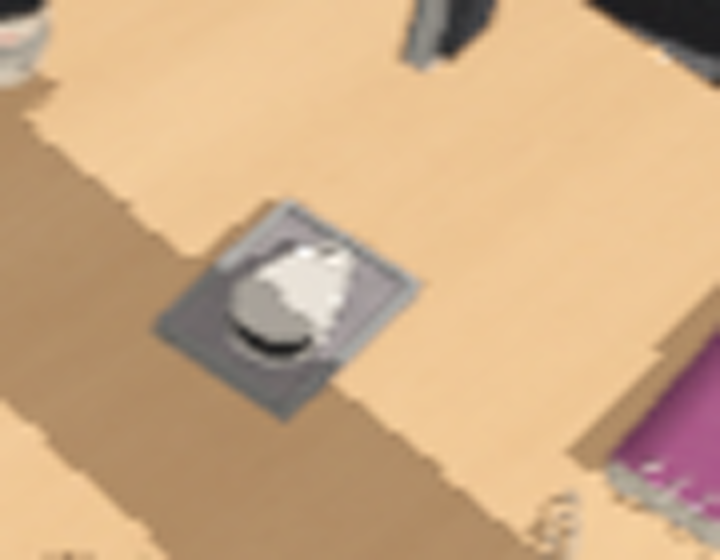

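Loupe lies along the short tray, inside the walls, at crop (295,300). Next, the jar.

Run:
```python
from h import *
C=cams();T=back(C['top'],(371.8,191.2),.043);S=back(C['scene'],(359.4,175.2),.043);print(T,S)
T2=back(C['top'],(278.2,180.4),.014);S2=back(C['scene'],(280.4,220.5),.014);print(T2,S2)
m=(T+S)/2;plan(m[0],m[1],.055,4.5);
```

```text
[0.57310677 0.09893026 0.043     ] [0.57068952 0.10242372 0.043     ]
[0.6051742  0.31535635 0.014     ] [0.60288465 0.32096573 0.014     ]
jaw 4.5 t(cm) [ 2.51  3.53 13.16] r [ 0.02 -0.    0.  ]
jaw 184.5 t(cm) [ 2.51  3.53 13.16] r [-0.   22.5   0.03]
```

```bash
python3 -m jog '[70,0.8,0,4.4,0,0,0,70,1.7,0,8.8,0,0,0,70,2.5,0,13.15,0,0,0,70,2.5,3,13.15,0,0,0,70,2.5,5,13.15,0,0,0,70,2.5,5,13.15,0,0,0,70,2.5,5,13.15,0,0,0]'
python3 - <<'E'
from h import *
C=cams();s=get_state();print(s['position'],s['width'])
plan(.572,.1007,-.0235,4.5)
for n,(x,y) in(('scene',(310,120)),('top',(320,130))):
    t=C[n]['color'][y:y+90,x:x+100];cv2.imwrite(f'pics/{n}19.png',cv2.resize(t,None,fx=6,fy=6,interpolation=cv2.INTER_CUBIC))
E
```

```text
clock: 20.4
position: [0.5732, 0.101, 0.0417]
ee_rot: [-0.519, 0.519, -0.48, 0.48]
contact_force: [-0.6, 0.5, 0.5]
width: 0.0617
[0.57382788 0.10098483 0.04259826] 0.06228495343828316
jaw 4.5 t(cm) [ 0.01  6.61 -0.19] r [-0.01 -0.    0.  ]
jaw 184.5 t(cm) [ 0.01  6.61 -0.19] r [-0.00e+00  2.25e+01 -2.00e-02]
```

View pics/scene19.png

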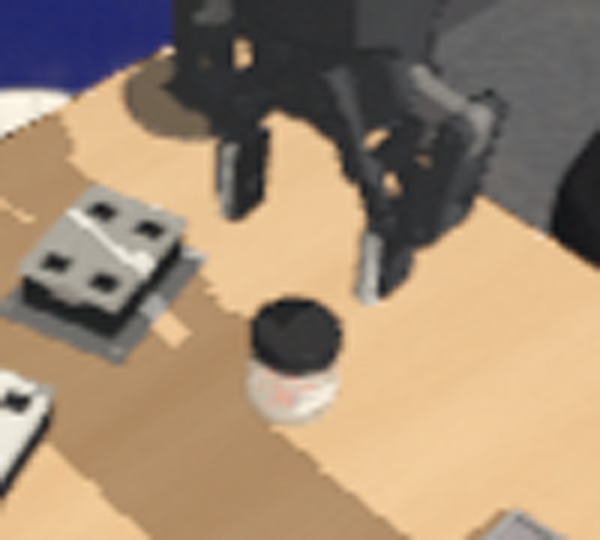

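View pics/top19.png

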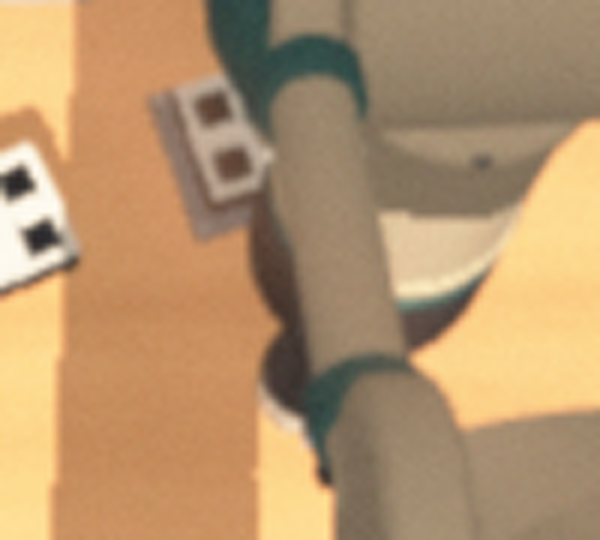

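Fingers straddle the jar: finger ends at scene crop (235,215) and (370,300), cap at (295,340). I'll descend, stop to check, then close.

```bash
python3 -m jog '[70,0,2,-0.1,0,0,0,70,0,4,-0.1,0,0,0,70,0,4.8,-0.1,0,0,0,70,0,4.8,-0.1,0,0,0]'
python3 - <<'E'
from h import *
C=cams();s=get_state();print(s['position'],s['width'],s['contact_force'])
plan(.572,.1007,-.0235,4.5)
t=C['scene']['color'][120:210,310:410];cv2.imwrite(f'pics/scene20.png',cv2.resize(t,None,fx=6,fy=6,interpolation=cv2.INTER_CUBIC))
E
```

```text
clock: 21.0
position: [0.5723, 0.1009, -0.0059]
ee_rot: [0.519, -0.519, 0.48, -0.48]
contact_force: [0.4, 0.1, 0.0]
width: 0.0621
[ 0.57300238  0.10091896 -0.00526189] 0.06198752507362116 [0.0761665  0.44194618 0.14467698]
jaw 4.5 t(cm) [ 0.01  1.82 -0.1 ] r [-0.01 -0.    0.  ]
jaw 184.5 t(cm) [ 0.01  1.82 -0.1 ] r [-0.00e+00  2.25e+01 -2.00e-02]
```

View pics/scene20.png

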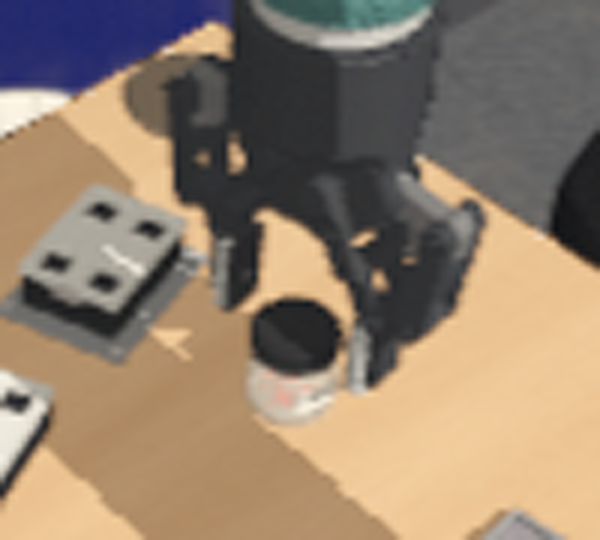

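```bash
python3 -m jog '[70,0,1,0,0,0,0,70,0,1.8,0,0,0,0,70,0,1.8,0,0,0,0,110,0,1.8,0,0,0,0,140,0,1.8,0,0,0,0,180,0,1.8,0,0,0,0,255,0,1.8,0,0,0,0,255,0,1.8,0,0,0,0,255,0,1.8,0,0,0,0]' 30
python3 - <<'E'
from h import *
C=cams();s=get_state();print(s['position'],s['width'],s['contact_force'])
t=C['scene']['color'][120:210,310:410];cv2.imwrite(f'pics/scene21.png',cv2.resize(t,None,fx=6,fy=6,interpolation=cv2.INTER_CUBIC))
E
```

```text
clock: 22.22
position: [0.5727, 0.1009, -0.0237]
ee_rot: [0.519, -0.519, 0.48, -0.48]
contact_force: [0.5, 0.5, 4.2]
width: 0.0374
[ 0.57271457  0.10087169 -0.02371314] 0.03729834055957169 [-0.14478116 -0.74542981  5.1488712 ]
```

View pics/scene21.png

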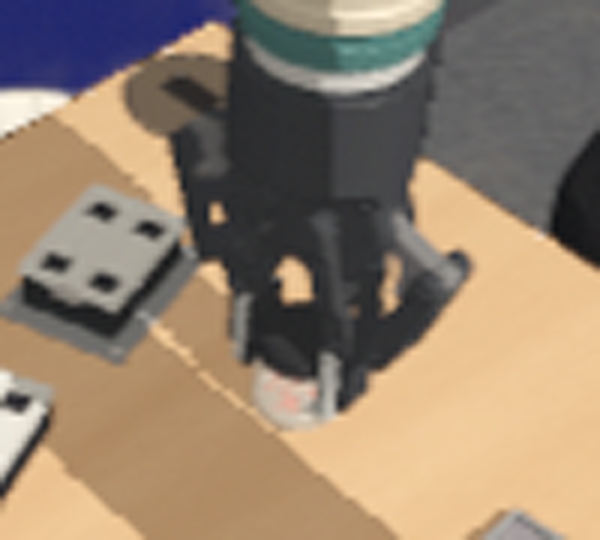

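```bash
python3 -m jog '[255,0,-1.5,0,0,0,0,255,0,-4,0,0,0,0,255,0,-7,0,0,0,0,255,0,-7,0,0,0,0,255,0,-7,0,0,0,0]'
python3 - <<'E'
from h import *
s=get_state();print(s['position'])
plan(.604,.318,.02,4.5)
E
```

```text
clock: 22.95
position: [0.5713, 0.1008, 0.0453]
ee_rot: [-0.519, 0.52, -0.48, 0.48]
contact_force: [-0.7, 0.3, -1.0]
width: 0.0374
[0.57128612 0.10079108 0.04534288]
jaw 4.5 t(cm) [-21.4    2.53   4.97] r [ 0.01 -0.    0.  ]
jaw 184.5 t(cm) [-21.4    2.53   4.97] r [-0.00e+00  2.25e+01  2.00e-02]
```

```bash
python3 -m jog '[255,-4,0,0.9,0,0,0,255,-8.5,0,1.9,0,0,0,255,-13,0,3,0,0,0,255,-17.5,0,4,0,0,0,255,-20,0,4.7,0,0,0,255,-21.4,0,4.9,0,0,0,255,-21.4,2.5,4.9,0,0,0,255,-21.4,2.5,4.9,0,0,0,255,-21.4,2.5,4.9,0,0,0]'
python3 - <<'E'
from h import *
C=cams();s=get_state();print(s['position'],s['width'])
plan(.604,.318,-.0193,4.5)
for n,(x,y) in(('scene',(230,150)),('top',(230,130))):
    t=C[n]['color'][y:y+90,x:x+100];cv2.imwrite(f'pics/{n}22.png',cv2.resize(t,None,fx=6,fy=6,interpolation=cv2.INTER_CUBIC))
E
```

```text
clock: 24.08
position: [0.6042, 0.3173, 0.0208]
ee_rot: [-0.519, 0.519, -0.48, 0.48]
contact_force: [0.5, -0.7, -0.0]
width: 0.0372
[0.60495314 0.31767856 0.02173089] 0.037467738436238775
jaw 4.5 t(cm) [-0.04  4.1  -0.1 ] r [-0.01 -0.01 -0.  ]
jaw 184.5 t(cm) [-0.04  4.1  -0.1 ] r [ 0.000e+00  2.249e+01 -1.000e-02]
```

View pics/scene22.png

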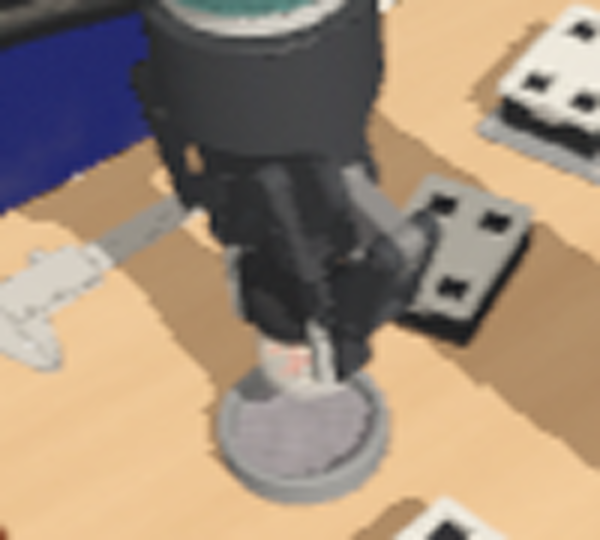

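View pics/top22.png

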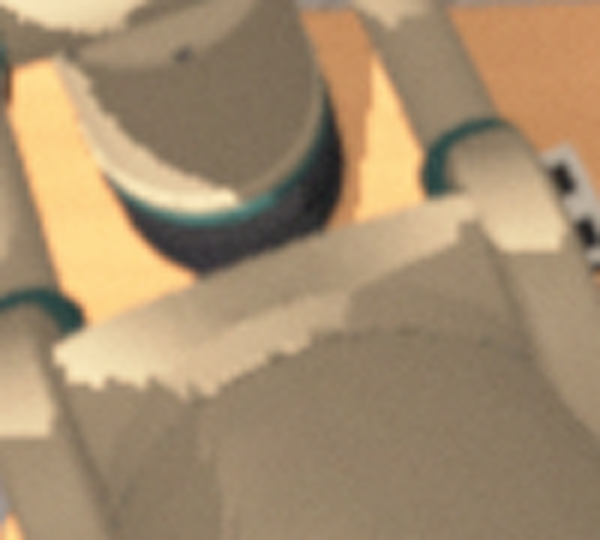

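Run:
```python
from h import *
C=cams();c=C['scene'];s=get_state();K=7;x0,y0=240,175
t=cv2.resize(c['color'][y0:y0+80,x0:x0+100],None,fx=K,fy=K,interpolation=cv2.INTER_CUBIC)
f=np.linspace(0,6.28,60)
def cir(x,y,z,r,col):
    q=np.array([(proj(c,np.array([x+r*np.cos(u),y+r*np.sin(u),z]))-[x0,y0]+.5)*K for u in f]).astype(int);cv2.polylines(t,[q],True,col,1)
cir(.6029,.3198,.014,.033,(0,0,255));cir(.6029,.3198,.014,.028,(0,0,255))
p=s['position'];print(p);zb=p[2]+.0237
cir(p[0]-.001,p[1]+.0018,zb,.0195,(0,255,0))
cir(p[0],p[1],zb,.0195,(255,0,0))
cv2.imwrite('pics/scene23.png',t)
```

```text
[0.60492964 0.31785339 0.0218269 ]
```

View pics/scene23.png

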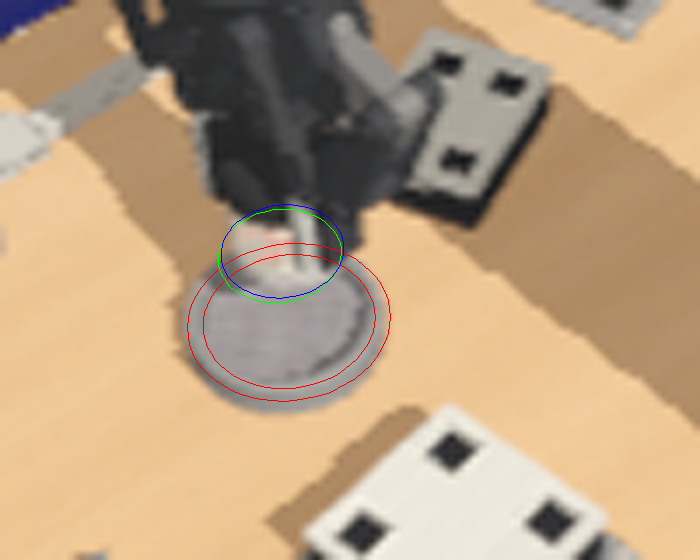

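```bash
python3 -m jog '[255,-0.15,1.5,-0.25,0,0,0,255,-0.15,2.8,-0.25,0,0,0,255,-0.15,3.5,-0.25,0,0,0,255,-0.15,3.7,-0.25,0,0,0,255,-0.15,3.7,-0.25,0,0,0,255,-0.15,3.7,-0.25,0,0,0]'
python3 - <<'E'
from h import *
C=cams();s=get_state();print(s['position'],s['width'],s['contact_force'])
t=C['scene']['color'][175:255,240:340];cv2.imwrite(f'pics/scene24.png',cv2.resize(t,None,fx=7,fy=7,interpolation=cv2.INTER_CUBIC))
E
```

```text
clock: 25.02
position: [0.6021, 0.3195, -0.0157]
ee_rot: [0.519, -0.519, 0.48, -0.48]
contact_force: [-0.5, -0.2, 0.3]
width: 0.0374
[ 0.60206001  0.31943749 -0.01568709] 0.037420409063833766 [-0.10569929  0.27309248 -0.1728811 ]
```

View pics/scene24.png

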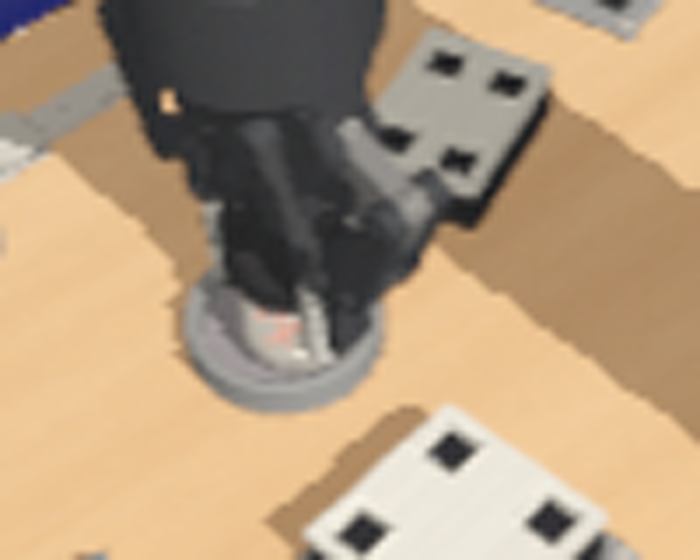

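```bash
python3 -m jog '[255,-0.2,0.2,0,0,0,0,255,-0.2,0.35,0,0,0,0,255,-0.2,0.35,0,0,0,0]'
```

```text
clock: 25.5
position: [0.6015, 0.3214, -0.0197]
ee_rot: [-0.519, 0.519, -0.48, 0.48]
contact_force: [-0.1, 0.4, 0.1]
width: 0.0371
```

```bash
python3 -m jog '[255,0,0.05,0,0,0,0,130,0,0.05,0,0,0,0,115,0,0.05,0,0,0,0,115,0,0.05,0,0,0,0,115,0,0.05,0,0,0,0,115,0,-2,0,0,0,0,115,0,-5,0,0,0,0,115,0,-10,0,0,0,0,115,0,-10,0,0,0,0]'
python3 - <<'E'
from h import *
C=cams();s=get_state();print(s['position'],s['width'],s['contact_force'],s['qpos'].round(2))
t=C['scene']['color'][175:255,240:340];cv2.imwrite(f'pics/scene25.png',cv2.resize(t,None,fx=7,fy=7,interpolation=cv2.INTER_CUBIC))
plan(.6305,.2258,.05,25.5)
E
```

```text
clock: 26.62
position: [0.6049, 0.3227, 0.0854]
ee_rot: [0.522, -0.516, 0.478, -0.482]
contact_force: [0.1, 0.8, -0.6]
width: 0.047
[0.60163061 0.32136177 0.08089053] 0.046790733663977555 [-1.06659165  0.19740688 -0.08422435] [ 0.39  0.51  1.42 -0.    1.21  0.31]
jaw 25.5 t(cm) [9.75 3.09 2.13] r [-0.01 -2.63 -0.  ]
jaw 205.5 t(cm) [9.75 3.09 2.13] r [ 0.000e+00  1.987e+01 -1.000e-02]
```

View pics/scene25.png

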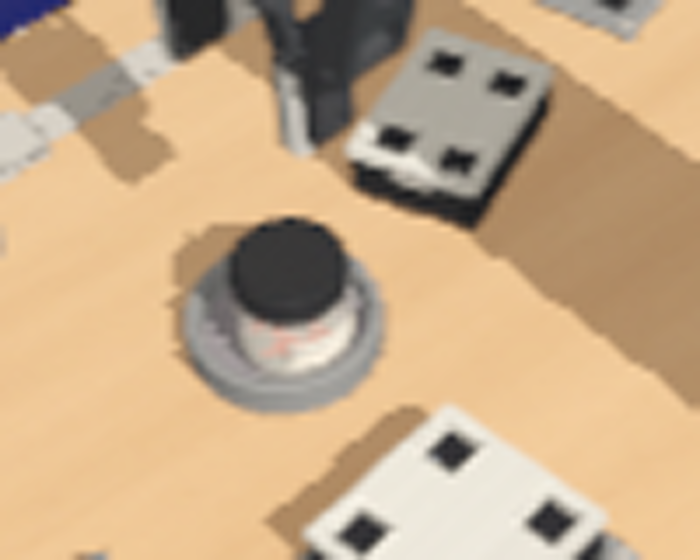

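Jar stands upright in the well (cap at crop (290,270), base centre about (297,345)). Now the box.

```bash
python3 -m jog '[55,3,0,0.7,0,-1,0,55,6,0,1.4,0,-2,0,55,9.7,0,2.1,0,-2.6,0,55,9.7,2,2.1,0,-2.6,0,55,9.7,4,2.1,0,-2.6,0,55,9.7,4,2.1,0,-2.6,0,55,9.7,4,2.1,0,-2.6,0]'
python3 - <<'E'
from h import *
C=cams();s=get_state();print(s['position'],s['width'])
plan(.6305,.2258,-.036,25)
for n,(x,y) in(('scene',(250,150)),('top',(260,120))):
    t=C[n]['color'][y:y+90,x:x+100];cv2.imwrite(f'pics/{n}26.png',cv2.resize(t,None,fx=6,fy=6,interpolation=cv2.INTER_CUBIC))
E
```

```text
clock: 27.6
position: [0.6299, 0.2263, 0.0399]
ee_rot: [-0.597, 0.598, -0.379, 0.378]
contact_force: [0.2, -0.4, 0.0]
width: 0.067
[0.63053855 0.22654669 0.0409405 ] 0.0670699163926237
jaw 25 t(cm) [ 0.06  7.69 -0.04] r [-0.01  0.04  0.  ]
jaw 205 t(cm) [ 0.06  7.69 -0.04] r [ 0.000e+00 -2.246e+01  1.000e-02]
```

View pics/scene26.png

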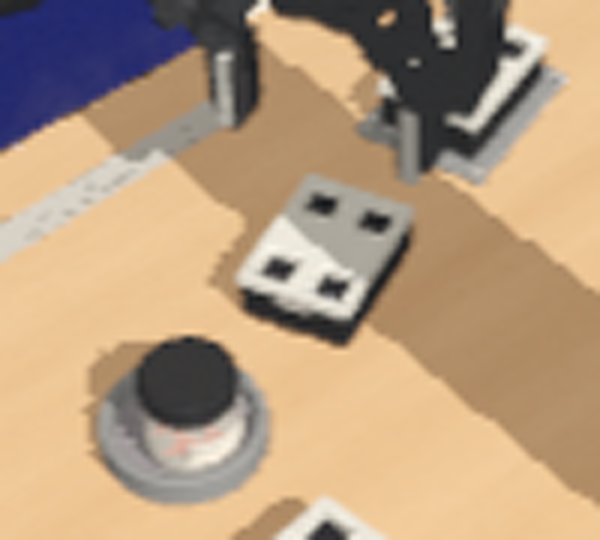

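View pics/top26.png

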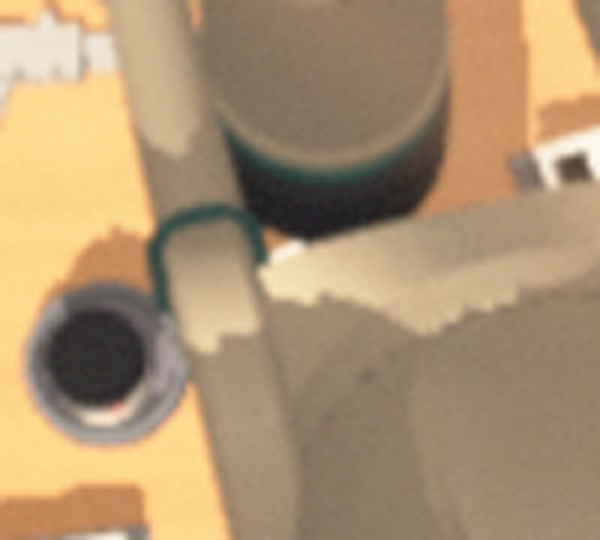

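```bash
python3 -m jog '[55,0.05,2.5,0,0,0,0,55,0.05,4.5,0,0,0,0,55,0.05,5.5,0,0,0,0,55,0.05,5.5,0,0,0,0]'
python3 - <<'E'
from h import *
C=cams();s=get_state();print(s['position'],s['width'],s['contact_force'])
plan(.6305,.2258,-.036,25)
for n,(x,y) in(('scene',(270,150)),):
    t=C[n]['color'][y:y+80,x:x+90];cv2.imwrite(f'pics/{n}27.png',cv2.resize(t,None,fx=7,fy=7,interpolation=cv2.INTER_CUBIC))
E
```

```text
clock: 28.2
position: [0.6301, 0.2258, -0.0148]
ee_rot: [-0.597, 0.598, -0.379, 0.378]
contact_force: [-0.5, -0.1, 1.2]
width: 0.0672
[ 0.63107979  0.22606914 -0.0137332 ] 0.06667702106751502 [ 0.43763049 -0.22711028  0.47228746]
jaw 25 t(cm) [-0.    2.23 -0.07] r [-0.01  0.04  0.  ]
jaw 205 t(cm) [-0.    2.23 -0.07] r [ 0.000e+00 -2.246e+01  2.000e-02]
```

View pics/scene27.png

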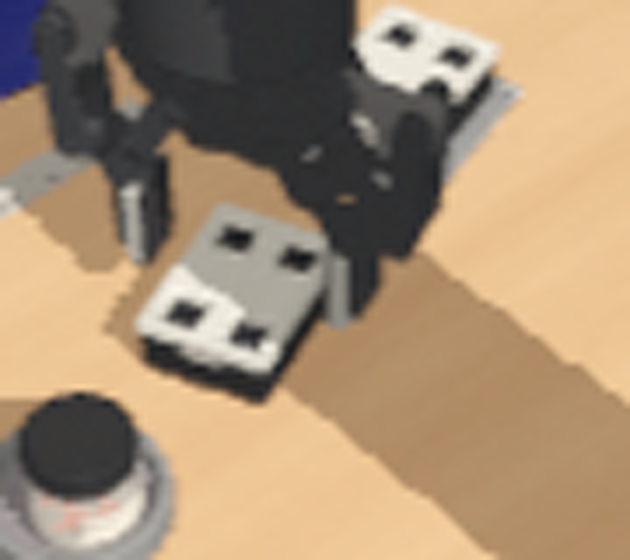

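```bash
python3 -m jog '[55,0,1,-0.05,0,0,0,55,0,1.9,-0.05,0,0,0,55,0,2.2,-0.05,0,0,0,55,0,2.2,-0.05,0,0,0,90,0,2.2,-0.05,0,0,0,110,0,2.2,-0.05,0,0,0,140,0,2.2,-0.05,0,0,0,255,0,2.2,-0.05,0,0,0,255,0,2.2,-0.05,0,0,0,255,0,2.2,-0.05,0,0,0]' 50
python3 - <<'E'
from h import *
s=get_state();print(s['position'],s['width'],s['contact_force'])
E
```

```text
clock: 29.55
position: [0.6307, 0.2258, -0.0358]
ee_rot: [0.598, -0.597, 0.378, -0.379]
contact_force: [0.3, -0.3, 5.9]
width: 0.0467
[ 0.630671    0.22578326 -0.03583599] 0.04665386510354456 [ 0.29682111 -0.28110099  5.87484656]
```

```bash
python3 -m jog '[255,0,-1.5,0,0,0,0,255,0,-4,0,0,0,0,255,0,-6,0,0,0,0,255,0,-6,0,0,0,0,255,0,-6,0,0,0,0]' 50
python3 - <<'E'
from h import *
s=get_state();print(s['position'],s['width'],s['contact_force'])
plan(.6754,.1125,.010,18.4)
E
```

```text
clock: 30.18
position: [0.6288, 0.2253, 0.0225]
ee_rot: [-0.597, 0.598, -0.379, 0.378]
contact_force: [-0.1, 0.2, -1.7]
width: 0.047
[0.62876834 0.22530194 0.02249914] 0.047038905390287315 [-0.08712816  0.22661604 -1.68638686]
jaw 18.4 t(cm) [12.19  1.25 -0.6 ] r [ 0.02  0.86 -0.  ]
jaw 198.4 t(cm) [12.19  1.25 -0.6 ] r [-0.000e+00 -2.164e+01 -2.000e-02]
```

```bash
python3 -m jog '[255,3,0,-0.2,0,0.3,0,255,6.5,0,-0.4,0,0.6,0,255,9.5,0,-0.6,0,0.8,0,255,12.15,0,-0.7,0,0.85,0,255,12.15,0,-0.7,0,0.85,0,255,12.15,1.2,-0.7,0,0.85,0,255,12.15,1.2,-0.7,0,0.85,0,255,12.15,1.2,-0.7,0,0.85,0]'
python3 - <<'E'
from h import *
C=cams();s=get_state();print(s['position'],s['width'])
plan(.6754,.1125,-.001,18.4)
for n,(x,y) in(('scene',(285,110)),('top',(325,100))):
    t=C[n]['color'][y:y+80,x:x+90];cv2.imwrite(f'pics/{n}28.png',cv2.resize(t,None,fx=7,fy=7,interpolation=cv2.INTER_CUBIC))
E
```

```text
clock: 31.18
position: [0.6748, 0.1136, 0.011]
ee_rot: [-0.574, 0.574, -0.413, 0.413]
contact_force: [-0.0, 0.3, -0.2]
width: 0.0473
[0.67539608 0.11341302 0.01153147] 0.047017663025735255
jaw 18.4 t(cm) [ 0.09  1.25 -0.03] r [-0.    0.02  0.  ]
jaw 198.4 t(cm) [ 0.09  1.25 -0.03] r [  0.   -22.48   0.  ]
```

View pics/scene28.png

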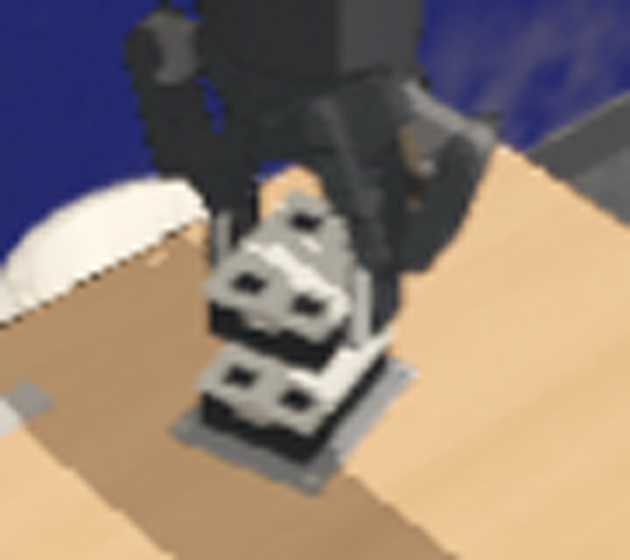

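View pics/top28.png

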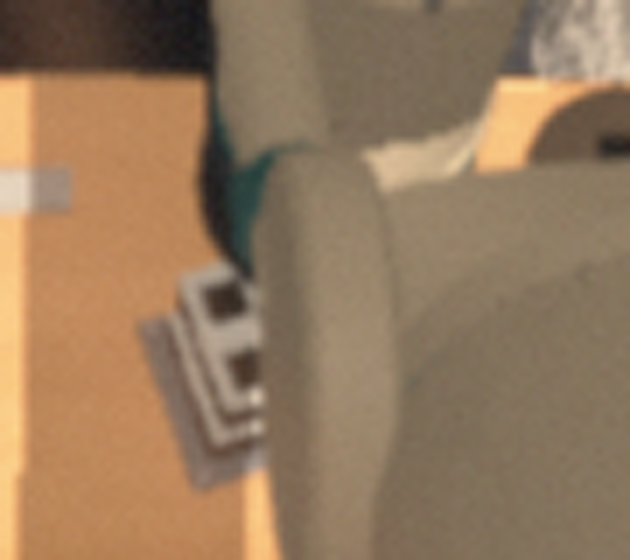

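Run:
```python
from h import *
C=cams();s=get_state();print(s['position'])
t=C['top']['color'][128:176,340:368];cv2.imwrite(f'pics/top29.png',cv2.resize(t,None,fx=12,fy=12,interpolation=cv2.INTER_CUBIC))
t=C['scene']['color'][135:185,305:345];cv2.imwrite(f'pics/scene29.png',cv2.resize(t,None,fx=12,fy=12,interpolation=cv2.INTER_CUBIC))
```

```text
[0.67554152 0.11314984 0.01170547]
```

View pics/top29.png

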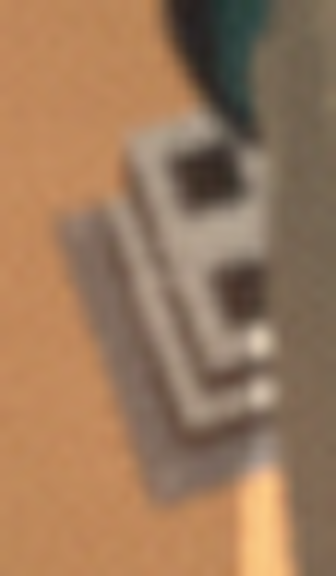

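View pics/scene29.png

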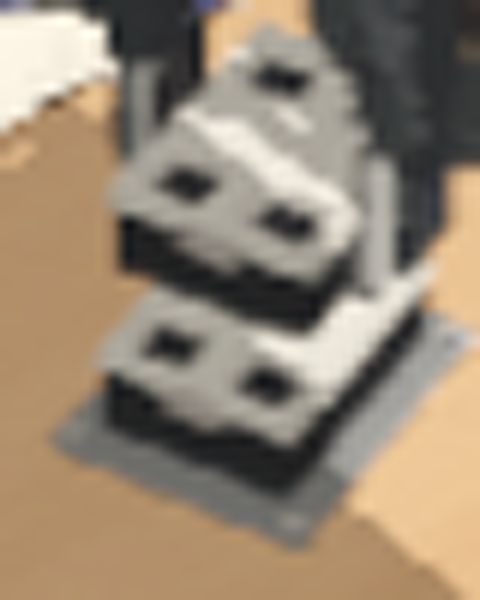

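Run:
```python
from h import *
C=cams();s=get_state();z=s['position'][2]+.0358;print(z)
T,S=C['top'],C['scene']
np.set_printoptions(precision=4,suppress=True)
X=np.array([np.cos(np.radians(18.4)),np.sin(np.radians(18.4))]);Y=np.array([-X[1],X[0]])
def cmp(n,c,h,b,zh,zb):
    H=[back(c,p,zh)[:2] for p in h];B=[back(c,p,zb)[:2] for p in b]
    for u,v in zip(H,B): print(n,'held-base',u-v,'in base x,y:',(u-v)@X,(u-v)@Y)
    d=lambda P:np.degrees(np.arctan2(*(P[1]-P[0])[::-1]))
    if len(H)>1: print('ang',d(H),d(B))
cmp('T rec',T,[(357.25,142.83),(360,152.17)],[(355.4,148),(358.8,157.4)],z+.022,.022)
cmp('T corner',T,[(357.67,158.83)],[(356,163)],z+.027,.027)
cmp('S rec',S,[(320.67,150.33),(329,153.5)],[(319.4,163.65),(327.45,166.8)],z+.022,.022)
```

```text
0.04749128598497672
T rec held-base [-0.0045 -0.0007] in base x,y: -0.004496342441914485 0.0007072329339104271
T rec held-base [-0.0033  0.0011] in base x,y: -0.002818359460912829 0.002092813666838881
ang -164.95341777594484 -161.49697270012229
T corner held-base [-0.0053 -0.0002] in base x,y: -0.005064586124325845 0.0014572201706048347
S rec held-base [-0.0044 -0.0003] in base x,y: -0.0042708507589288205 0.0010776834605277794
S rec held-base [-0.0043 -0.0002] in base x,y: -0.004159642827795668 0.0012090326799587485
ang -161.3638762074965 -161.0518292578481
```

```bash
python3 -m jog '[255,0,0.8,0,0,0,0,255,0,1.5,0,0,0,0,255,0,1.5,0,0,0,0,255,0,1.5,0,0,0,0]'
python3 - <<'E'
from h import *
s=get_state();print(s['position'],s['contact_force'])
C=cams()
t=C['top']['color'][128:176,340:380];cv2.imwrite(f'pics/top30.png',cv2.resize(t,None,fx=12,fy=12,interpolation=cv2.INTER_CUBIC))
t=C['scene']['color'][135:185,300:350];cv2.imwrite(f'pics/scene30.png',cv2.resize(t,None,fx=12,fy=12,interpolation=cv2.INTER_CUBIC))
E
```

```text
clock: 31.98
position: [0.6754, 0.1127, -0.0038]
ee_rot: [-0.574, 0.574, -0.413, 0.413]
contact_force: [-0.7, -0.2, -0.7]
width: 0.0472
[ 0.67543028  0.11270322 -0.00381994] [-0.71987712 -0.20136152 -0.66458593]
```

View pics/top30.png

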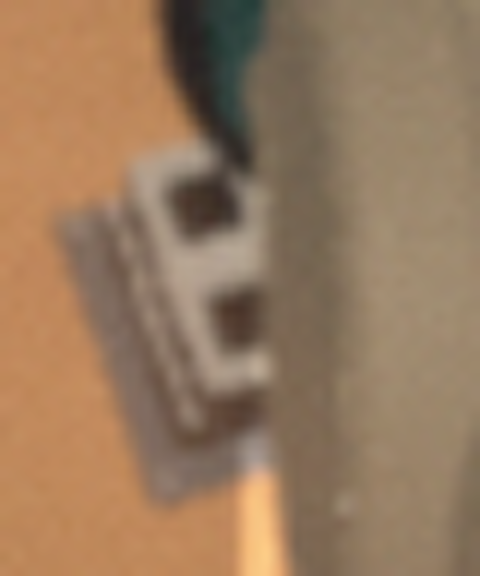

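View pics/scene30.png

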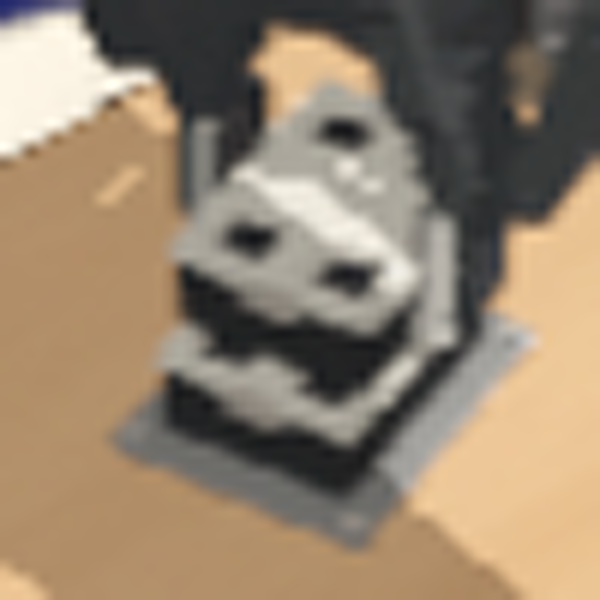

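Run:
```python
from h import *
C=cams();s=get_state();z=s['position'][2]+.0358;print(z)
T,S=C['top'],C['scene']
np.set_printoptions(precision=4,suppress=True)
X=np.array([np.cos(np.radians(18.4)),np.sin(np.radians(18.4))]);Y=np.array([-X[1],X[0]])
def cmp(n,c,h,b,zh,zb):
    H=[back(c,p,zh)[:2] for p in h];B=[back(c,p,zb)[:2] for p in b]
    for u,v in zip(H,B): print(n,'held-base',u-v,'in base x,y:',(u-v)@X,(u-v)@Y)
    d=lambda P:np.degrees(np.arctan2(*(P[1]-P[0])[::-1]))
    if len(H)>1: print('ang',d(H),d(B))
cmp('T rec',T,[(356.9,145.1),(359.75,154.25)],[(355.4,148),(358.8,157.4)],z+.022,.022)
cmp('T corner',T,[(357.5,160.9)],[(356,163)],z+.027,.027)
cmp('S rec',S,[(320.8,154.75),(329.2,158.1)],[(319.4,163.65),(327.45,166.8)],z+.022,.022)
for h in((356.9,145.1),(320.8,154.75)),((359.75,154.25),(329.2,158.1)): print('H',tri(C,*h))
for h in((355.4,148),(319.4,163.65)),((358.8,157.4),(327.45,166.8)): print('B',tri(C,*h))
```

```text
0.03243411389294552
T rec held-base [-0.0045 -0.0011] in base x,y: -0.004573939490149837 0.0003794763866592182
T rec held-base [-0.0032  0.0004] in base x,y: -0.002859165837467682 0.0014068858995571333
ang -164.0632636416479 -161.49697270012229
T corner held-base [-0.0053 -0.001 ] in base x,y: -0.0053007687705987 0.0007260881201306563
S rec held-base [-0.0041 -0.0011] in base x,y: -0.004258912019007872 0.0002991587627898162
S rec held-base [-0.0049 -0.0008] in base x,y: -0.004860479574730868 0.0007958169179918663
ang -162.22036171896016 -161.0518292578481
H (array([0.6791, 0.1326, 0.0547]), [array([-0., -0.]), array([0.1, 0. ])])
H (array([0.6563, 0.1259, 0.0553]), [array([0.2, 0.2]), array([-0.3, -0.1])])
B (array([0.6835, 0.1336, 0.0222]), [array([-0., -0.]), array([0., 0.])])
B (array([0.6603, 0.1259, 0.0225]), [array([-0. , -0.1]), array([0.1, 0. ])])
```

```bash
python3 -m jog '[255,0.03,0,0.45,0,-0.15,0,255,0.03,0,0.45,0,-0.15,0,255,0.03,0,0.45,0,-0.15,0]'
python3 - <<'E'
from h import *
s=get_state();print(s['position'],s['contact_force'])
C=cams()
t=C['top']['color'][128:176,340:380];cv2.imwrite(f'pics/top31.png',cv2.resize(t,None,fx=12,fy=12,interpolation=cv2.INTER_CUBIC))
t=C['scene']['color'][135:185,300:350];cv2.imwrite(f'pics/scene31.png',cv2.resize(t,None,fx=12,fy=12,interpolation=cv2.INTER_CUBIC))
E
```

```text
clock: 32.55
position: [0.6798, 0.1139, -0.0036]
ee_rot: [-0.578, 0.578, -0.407, 0.407]
contact_force: [0.6, 0.0, -0.9]
width: 0.0467
[ 0.67980957  0.11392029 -0.00364164] [ 0.58211009  0.02535984 -0.8814391 ]
```

View pics/top31.png

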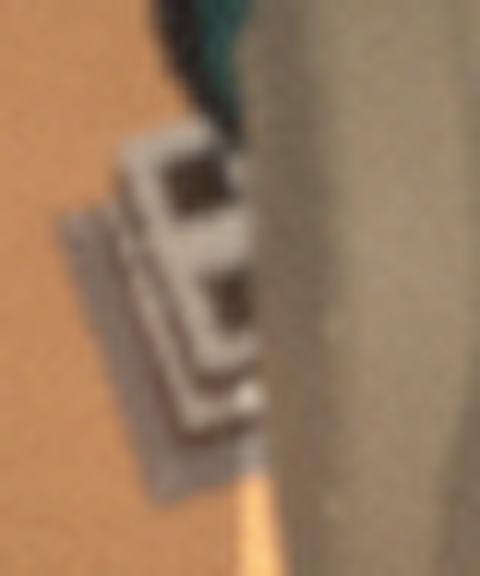

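View pics/scene31.png

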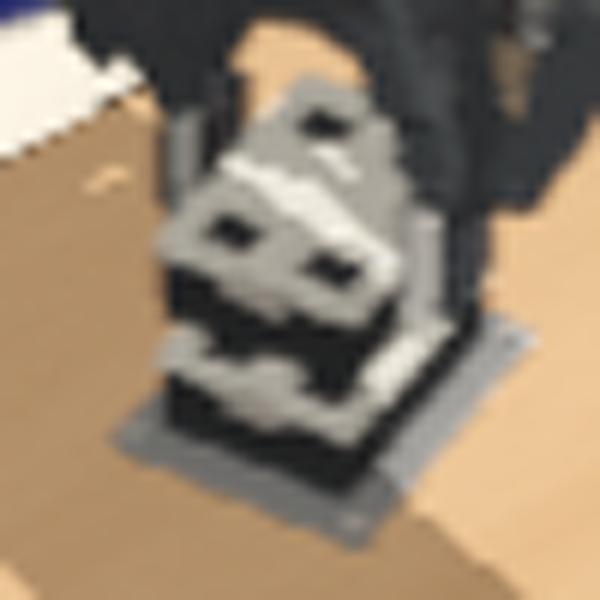

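Run:
```python
from h import *
C=cams();s=get_state();z=s['position'][2]+.0358;print(z)
T,S=C['top'],C['scene']
X=np.array([np.cos(np.radians(18.4)),np.sin(np.radians(18.4))]);Y=np.array([-X[1],X[0]])
def cmp(n,c,h,b,zh,zb):
    H=[back(c,p,zh)[:2] for p in h];B=[back(c,p,zb)[:2] for p in b]
    for u,v in zip(H,B): print(n,'held-base in base x,y mm:',(1000*(u-v)@X).round(1),(1000*(u-v)@Y).round(1))
    d=lambda P:np.degrees(np.arctan2(*(P[1]-P[0])[::-1]))
    if len(H)>1: print('ang',d(H),d(B))
cmp('T rec',T,[(356.3,143.25),(359.3,153.1)],[(355.4,148),(358.8,157.4)],z+.022,.022)
cmp('T corner',T,[(356.9,158.8)],[(356,163)],z+.027,.027)
cmp('S rec',S,[(319.5,154.2),(327.75,157.3)],[(319.4,163.65),(327.45,166.8)],z+.022,.022)
```

```text
0.0321525215063009
T rec held-base in base x,y mm: 0.2 0.2
T rec held-base in base x,y mm: 0.2 1.4
ang -164.41154552860573 -161.49697270012229
T corner held-base in base x,y mm: -0.1 0.3
S rec held-base in base x,y mm: -0.2 -0.1
S rec held-base in base x,y mm: -0.1 -0.3
ang -160.73083433018937 -161.0518292578481
```

Held box and base now line up within about 0.5 mm in both views. Lowering with force checks.

```bash
python3 -m jog '[255,0,0.4,0,0,0,0,255,0,0.65,0,0,0,0,255,0,0.65,0,0,0,0]'
```

```text
clock: 33.12
position: [0.6794, 0.1139, -0.0106]
ee_rot: [-0.578, 0.578, -0.407, 0.407]
contact_force: [-0.1, 1.1, -1.5]
width: 0.047
```

```bash
python3 -m jog '[255,0,0.2,0,0,0,0,255,0,0.25,0,0,0,0,255,0,0.25,0,0,0,0]'
```

```text
clock: 33.5
position: [0.6798, 0.1139, -0.0126]
ee_rot: [-0.578, 0.578, -0.407, 0.407]
contact_force: [-0.3, 0.1, -1.6]
width: 0.047
```

```bash
python3 -m jog '[255,0,0.05,0,0,0,0,255,0,0.05,0,0,0,0,100,0,0.05,0,0,0,0,70,0,0.05,0,0,0,0,70,0,0.05,0,0,0,0,70,0,0.05,0,0,0,0,70,0,-2,0,0,0,0,70,0,-5,0,0,0,0,70,0,-10,0,0,0,0,70,0,-10,0,0,0,0]'
python3 - <<'E'
from h import *
s=get_state();print(s['position'],s['contact_force'],s['width'])
plan(.4,-.05,.2,18)
E
```

```text
clock: 34.75
position: [0.6834, 0.1142, 0.0926]
ee_rot: [0.58, -0.576, 0.404, -0.41]
contact_force: [0.9, 0.2, 0.1]
width: 0.062
[0.68341239 0.11419822 0.09255744] [0.90849061 0.22260102 0.08873564] 0.061961423606769865
jaw 18 t(cm) [  5.94 -11.04 -32.11] r [-0.07  0.21  0.02]
jaw 198 t(cm) [  5.94 -11.04 -32.11] r [  0.03 -22.29   0.11]
```

```bash
python3 -c "
from h import *
plan(.25,-.35,.2,18)"
```

```text
jaw 18 t(cm) [ 29.13 -11.21 -56.34] r [-0.07  0.21  0.02]
jaw 198 t(cm) [ 29.13 -11.21 -56.34] r [  0.03 -22.29   0.11]
```

```bash
python3 -m jog '[70,0,-5,0,0,0,0,70,0,-10,0,0,0,0,70,2.5,-11,-5,0,0.2,0,70,5,-11,-10,0,0.2,0,70,7.5,-11,-15,0,0.2,0,70,10,-11,-20,0,0.2,0,70,12.5,-11,-25,0,0.2,0,70,15.5,-11,-30,0,0.2,0,70,18,-11,-35,0,0.2,0,70,20.6,-11,-40,0,0.2,0,70,24,-11,-46,0,0.2,0,70,27,-11,-52,0,0.2,0]'
python3 - <<'E'
from h import *
C=cams();s=get_state();print(s['position'],s['contact_force'])
cv2.imwrite('pics/top32.png',cv2.resize(C['top']['color'][110:290,190:450],None,fx=3,fy=3,interpolation=cv2.INTER_CUBIC))
cv2.imwrite('pics/scene32.png',cv2.resize(C['scene']['color'][120:340,220:430],None,fx=2.7,fy=2.7,interpolation=cv2.INTER_CUBIC))
for n,(a,b,x,y) in{'box':(120,180,335,395),'well':(150,210,250,310)}.items():
    cv2.imwrite(f'pics/top_{n}.png',cv2.resize(C['top']['color'][a:b,x:y],None,fx=9,fy=9,interpolation=cv2.INTER_CUBIC))
for n,(a,b,x,y) in{'box':(130,190,300,360),'well':(185,245,250,310)}.items():
    cv2.imwrite(f'pics/scene_{n}.png',cv2.resize(C['scene']['color'][a:b,x:y],None,fx=9,fy=9,interpolation=cv2.INTER_CUBIC))
E
```

```text
clock: 36.25
position: [0.2872, -0.3085, 0.1969]
ee_rot: [0.572, -0.572, 0.415, -0.415]
contact_force: [0.0, -0.3, -0.2]
width: 0.0617
[ 0.28436989 -0.3116587   0.19680286] [1.22183917 0.51126309 0.15998627]
```

View pics/top32.png

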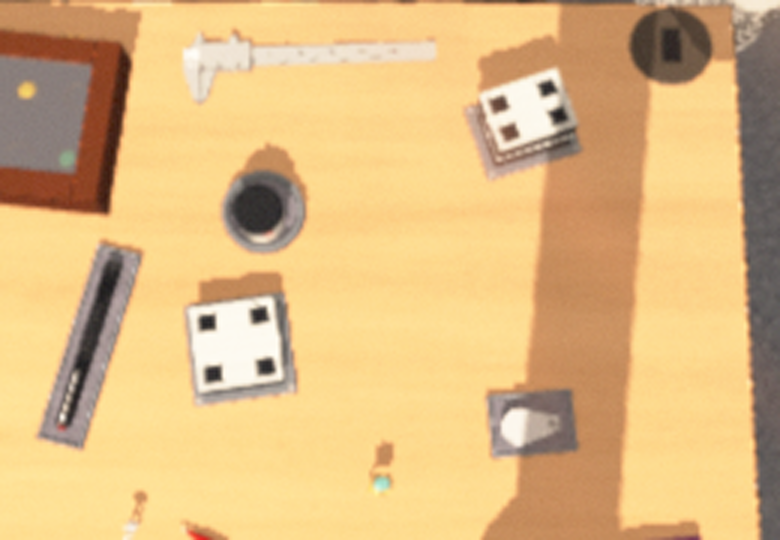

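View pics/scene_box.png

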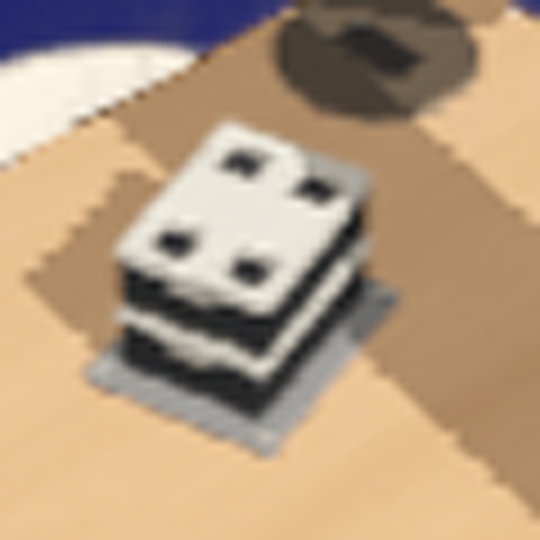

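View pics/top_box.png

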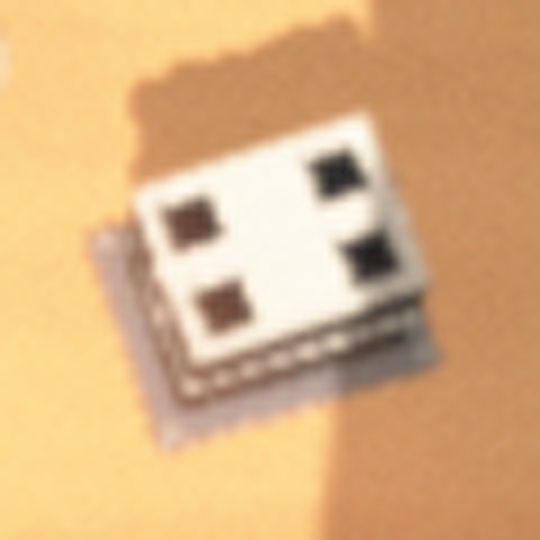

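View pics/top_well.png

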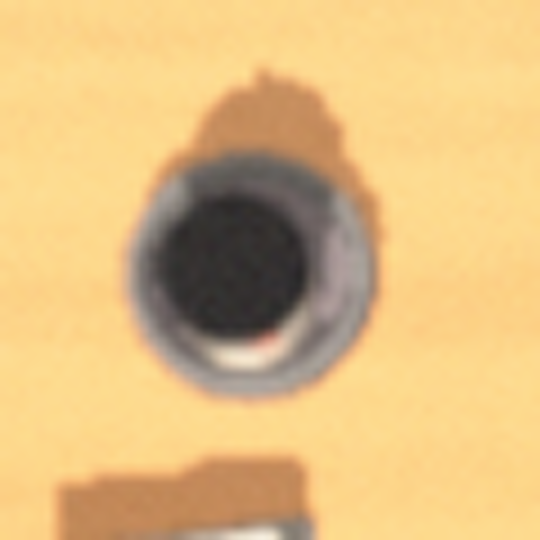

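View pics/scene_well.png

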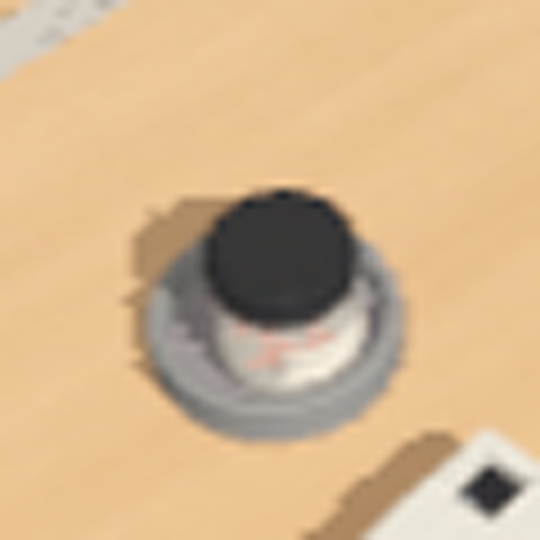

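Run:
```python
from h import *
C=cams();T,S=C['top'],C['scene']
np.set_printoptions(precision=4,suppress=True)
t=lambda x,y,a,b:(a+(x+.5)/9-.5,b+(y+.5)/9-.5)
tp=[t(*p,335,120) for p in((193,222),(338,175),(374,257),(226,306))]
sp=[t(*p,300,130) for p in((176,242),(243,163),(317,188),(250,270))]
for p,q in zip(tp,sp): print('box rec',*tri(C,p,q))
m=lambda l:np.mean(l,0)
Bt=m([(355.0,147.6),(371.0,142.8),(374.6,152),(358.4,157)]);Bs=m([(319.2,163.2),(327.0,154.6),(334.8,157.4),(327.0,166.4)])
b0,b1=tri(C,Bt,Bs)[0],tri(C,m(tp),m(sp))[0];print('box-base',b1-b0)
for z in(.045,):print('T',back(T,m(tp),z)[:2]-back(T,Bt,.022)[:2],'S',back(S,m(sp),z)[:2]-back(S,Bs,.022)[:2])
d=lambda P:np.degrees(np.arctan2(*(P[1]-P[0])[::-1]))
print('yaw',[d([back(T,tp[i],.045)[:2] for i in k]) for k in((0,1),(3,2))],[d([back(S,sp[i],.045)[:2] for i in k]) for k in((0,1),(3,2))])
jt,wt=t(233,267,250,150),t(253.5,273.5,250,150)
js,ws=t(280,247,250,185),t(276,322,250,185)
print('jar',tri(C,jt,js),'jar-well T',back(T,jt,.047)-back(T,wt,.014),'S',back(S,js,.047)-back(S,ws,.014))
```

```text
box rec [0.6841 0.134  0.0466] [array([-0., -0.]), array([0., 0.])]
box rec [0.6972 0.0966 0.0468] [array([-0.1, -0.1]), array([0.1, 0. ])]
box rec [0.6751 0.0877 0.0466] [array([-0.1, -0.1]), array([0.1, 0. ])]
box rec [0.6616 0.1258 0.0463] [array([-0. , -0.1]), array([0.1, 0. ])]
box-base [ 0.0012 -0.0007  0.0222]
T [ 0.0008 -0.0007] S [ 0.0008 -0.    ]
yaw [np.float64(-70.90144722125316), np.float64(-70.63127975608143)] [np.float64(-70.07450859061116), np.float64(-70.0447916368442)]
jar (array([0.6001, 0.3186, 0.0444]), [array([-0.1, -0.2]), array([0.3, 0.1])]) jar-well T [-0.0073  0.0015  0.033 ] S [-0.0048 -0.0009  0.033 ]
```

Final checks:
- **Box:** 22 mm above the base (nominal 23), about 1 mm off, and within 2° of it.
- **Jar:** upright, about 6 mm off the well centre (11 mm allowed).
- **Penlight and loupe:** within about 2–4 mm of their tray centres.

The arm is clear of everything, so I'm handing in.

```bash
python3 -c "
from rig import *
s=get_state();print(s['clock'],s['qd'].round(3),s['contact_force'].round(1));sign_off()"
```

```text
36.45 [ 0.057 -0.005  0.001  0.01   0.007 -0.   ] [-0.  -0.5 -0.5]
the job is handed in; nothing more can be done
```

All four things are in their places, released, with the arm clear of them, and I handed the job in at about 36 s of the 90 s. I had no verdict back, so these are my own last camera measurements:

| Thing | Last check | Allowed |
|---|---|---|
| Box on base | about 1 mm off, yaw within 2°, 22 mm up (nominal 23), feet in the recesses | 6 mm, 0.2 rad (11°), under 24.5 mm |
| Jar in well | upright, about 5–7 mm toward the robot from centre | 11 mm |
| Penlight in long tray | about 2 mm off centre, lying along it | 14 mm |
| Loupe in short tray | about 4 mm off centre, lying along it | 13 mm |

Four readings disagreed along the way:
- **Finger height:** the reported TCP lay about 38 mm beyond the real finger ends. Both cameras showed it, and touching the desk confirmed it, so I corrected every height for it.
- **Camera offset:** the two cameras differ by 2–5 mm in the plane, and the heights of low things came out 5–13 mm too low. I used the average of the two for positions and touch for heights.
- **Box alignment:** the held box showed about 4.5 mm off the base in both views just before lowering, although the arm's own position said it was aligned. I trusted the cameras and corrected it. The feet then went into the recesses without any contact force.
- **Jar placing:** the jar is the least well centred, and I left it because it is within tolerance.

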